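Fill the bead box and click its cover shut

ROBOT

A 6-joint arm with a two-finger parallel gripper is mounted at the origin on the work surface. World frame = base frame: x ahead of the robot, y to its left, z up, the work surface at z = 0. Lengths are in m, angles in rad, forces in N, time in s.
With the tool pointing down it reaches from about 0.25 to 0.775 m from the base axis. Payload 4 kg.
Tool frame: the origin (TCP) lies at the very end of the fingers, on their centre line; the grasp point (between the pads) lies 19 mm behind it; x points along the fingers, y is the direction in which the jaws open and shut, and the axes are right-handed (so a half turn about x gives the same grasp; the last joint's range is limited). The gripper opens to 94 mm and grips with 3 to 60 N. Pads are 16 mm wide; open, the fingers measure 119 mm over their backs; the gripper's body (75 mm by 177 mm) begins 78 mm behind the grasp point.
Start: joints at [1.241, 0.087, 1.371, -0, 1.684, -0.103], TCP at [0.124, 0.536, 0.206] pointing down, gripper open.
Joint ranges: [-3.1, 3.1], [-0.76, 2.03], [0.27, 2.55], [-1.08, 4.22], [0.17, 2.65], [-2.57, 2.57]. Speed limits (rad/s): [2.79, 2.79, 3.14, 3.14, 3.14, 3.14].

INTERFACE

Orientations are given as [roll, pitch, yaw] about the fixed x, y, z axes, in that order (R = Rz(yaw) Ry(pitch) Rx(roll)).
In Python, from bench import robot gives the robot as it stands.
- The arm moves only by the tool carry_out, never from a script. Its argument "targets" is a list of rows, each a list of 5 numbers: the closure, from 0 (fully open) to 1 (shut), then the shift along the tool's x, y, z in cm, then the turn about the tool's x in degrees. In form: [[fingers, tx, ty, tz, turn], ...]. A call has 1 to 20 rows; each row shifts and turns the commanded pose from where the row before left it, along the tool's axes as they then stand; what a row does not reach is not made up. A row lasts 1/10 s, in which the tool goes at most 50 mm and 8.59 degrees, less where a joint would pass 70% of its speed; a pose out of reach is approached as far as the arm can. A call is refused whole if a number of a shift passes 5 or a number of a turn 8.59, either way. A call with a gripper value outside its range is refused whole. The fingers move at their own pace and stop on an object; the grip force is fixed at half the most. Time passes only in rows, so rows that do not move let the fingers close. It gives the time, the measured TCP pose, the force and the opening at its end, in the units of the state.
- robot.get_obs(): the state, without advancing time (a new reading comes with each control period).
- robot.snapshot(name): name is "scene" or "top" or "wrist"; returns a dict with "image" (480x640x3 uint8, red, green, blue), "camera_matrix" (3x3 intrinsics, pixels), "pose" (4x4, takes a point from camera to world coordinates). Camera axes: x right, y up, looking along -z (the intrinsics and any distortion apply to the point x, -y, -z); pixel columns grow to the right and rows downward; lengths in m; the calibration is good to about 2 mm. A picture is of the moment at which its call begins. There is no depth.
- robot.close_job(): hands the job in, once; it reports no verdict.
The state is a dict: "time": time; "joint_positions": joint angles; "qvel": joint speeds; "joint_torque": joint torques, N m; "tool_pos": TCP position; "ee_rot": TCP orientation; "wrist_force": force on the tool from outside, world axes, zero at the start; "wrist_torque": the same for the moment, N m; "width": finger opening in m.
Only numpy, scipy, OpenCV 4.12 (cv2) and the standard library are available. Lean on these libraries where they do the work, as an engineer would, in place of code of your own. Each camera call takes 0.05 s, during which the arm holds its last target. There are 200 camera calls.

TASK

Pour all six beads from the cup into the open bay of the bead box and stand the cup upright back on the desk. Then take the knob of the sliding cover and slide it over the bay until you feel its ball click into the notch, without running on past it, and finish while still holding the knob there. Leave the other things on the desk alone.

Things in the scene. Friction and masses are not known exactly. Their poses are not given: they have to be found in the camera images.
- bead_box: wooden bead box, fixed, 88 mm wide (x -44 to +44; a 46 mm high ledge on the +x side reaches x = 62), 286 mm long (y -201 to +85), 60 mm high. Origin on the desk under the centre of its one open bay, z up; the rest of the box is closed. Yaw 0 (its y along world y) plus or minus 0.35 rad
- bay (a point): centre of the bay's inner floor, 6 mm above the desk, axes as the box. The bay is open at the top: 76 x 76 mm inside (x and y -38 to +38), its rim 54 mm above this point; box walls 6 mm there
- cover (a joint): travel (m) of the white sliding cover along the box's +y. 0 to 0.014 at the start: parked, bay open. At 0.115 it covers the bay and a sprung ball drops into a V notch that draws it in from about 4 mm either side and resists leaving with roughly 4 to 8 N. Elsewhere it moves with about 1 N of friction. It runs on past the notch to an end stop at 0.140
- knob_top (a point): centre of the top of the cover's knob, an upright square block 22 x 22 mm and 34 mm tall standing on the cover (top 101 mm above the desk), axes as the box; it is above box x = 0, y = joint value - 0.115. The cover's plate top is 67 mm above the desk
- cup: white round cup, loose, 66 mm tall, 50 mm across at the foot, 66 mm at the rim, wall 4 mm, about 120 g; origin at the centre of its underside, z up through the mouth. Holds the six beads at the start
- bead0: glass bead, a short cylinder 15.6 mm across and 14 mm tall, 10 g, with a hole drawn along its axis; origin at the centre of one flat end
- bead1: glass bead, a short cylinder 15.6 mm across and 14 mm tall, 10 g, with a hole drawn along its axis; origin at the centre of one flat end
- bead2: glass bead, a short cylinder 15.6 mm across and 14 mm tall, 10 g, with a hole drawn along its axis; origin at the centre of one flat end
- bead3: glass bead, a short cylinder 15.6 mm across and 14 mm tall, 10 g, with a hole drawn along its axis; origin at the centre of one flat end
- bead4: glass bead, a short cylinder 15.6 mm across and 14 mm tall, 10 g, with a hole drawn along its axis; origin at the centre of one flat end
- bead5: glass bead, a short cylinder 15.6 mm across and 14 mm tall, 10 g, with a hole drawn along its axis; origin at the centre of one flat end
- cream_jar: squat white cream jar, 52 mm across, 40 mm tall; origin at the centre of its underside. Bystander, to be left alone
- spray: clear spray bottle, 40 mm across, 120 mm tall; origin at the centre of its underside. Bystander, to be left alone
- tumbler: pale green drinks flask, 72 mm across, 190 mm tall; origin at the centre of its underside. Bystander, to be left alone
- hairbrush: flat brush with a pale handle lying on the desk, 200 mm long (its x), 42 mm wide, 20 mm high; origin under its middle. Bystander, to be left alone
- clip_dish: shallow white dish, 100 mm across, 25 mm tall; origin at the centre of its underside. Bystander, to be left alone
- serum: small amber dropper bottle, 32 mm across, 80 mm tall; origin at the centre of its underside. Bystander, to be left alone
Not all that is in view belongs to the job. Leave any blue or yellow look-alike of the cup alone.

How it is judged:
On the way, in this order (a step that is already met when the one before it is completed fails the run):
1. all six beads lie in the bay, the cover still parked clear of it (x of bead0 in the frame of bay between -0.041 and 0.041 m and y of bead0 in the frame of bay between -0.041 and 0.041 m and z of bead0 in the frame of bay between -0.005 and 0.05 m and x of bead1 in the frame of bay between -0.041 and 0.041 m and y of bead1 in the frame of bay between -0.041 and 0.041 m and z of bead1 in the frame of bay between -0.005 and 0.05 m and x of bead2 in the frame of bay between -0.041 and 0.041 m and y of bead2 in the frame of bay between -0.041 and 0.041 m and z of bead2 in the frame of bay between -0.005 and 0.05 m and x of bead3 in the frame of bay between -0.041 and 0.041 m and y of bead3 in the frame of bay between -0.041 and 0.041 m and z of bead3 in the frame of bay between -0.005 and 0.05 m and x of bead4 in the frame of bay between -0.041 and 0.041 m and y of bead4 in the frame of bay between -0.041 and 0.041 m and z of bead4 in the frame of bay between -0.005 and 0.05 m and x of bead5 in the frame of bay between -0.041 and 0.041 m and y of bead5 in the frame of bay between -0.041 and 0.041 m and z of bead5 in the frame of bay between -0.005 and 0.05 m and value of joint cover below 0.03 m), for 0.2 s.
2. the cup stands upright on the desk, let go (angle between cup's own z axis and vertical below 0.1 rad and height (world z) of cup between -0.005 and 0.008 m and linear speed of cup below 0.02 m/s and contact force between cup and the fingers below 0.1 N), for 0.2 s.
3. the cover sits in the notch, held by the fingers (value of joint cover between 0.1125 and 0.1175 m and velocity of joint cover between -0.005 and 0.005 m/s and contact force between the fingers and cover above 2 N), for 0.3 s.
At the end, for the whole second after the job is handed in: All six beads are in the bay under the cover, the cup stands upright (within 0.1 rad) on the desk untouched, the cover rests within 2.5 mm of the notch (joint 0.1125 to 0.1175, slower than 5 mm/s) and the fingers still press on its knob with more than 2 N (all of step 2 and all of step 3 and x of bead0 in the frame of bay between -0.041 and 0.041 m and y of bead0 in the frame of bay between -0.041 and 0.041 m and z of bead0 in the frame of bay between -0.005 and 0.05 m and x of bead1 in the frame of bay between -0.041 and 0.041 m and y of bead1 in the frame of bay between -0.041 and 0.041 m and z of bead1 in the frame of bay between -0.005 and 0.05 m and x of bead2 in the frame of bay between -0.041 and 0.041 m and y of bead2 in the frame of bay between -0.041 and 0.041 m and z of bead2 in the frame of bay between -0.005 and 0.05 m and x of bead3 in the frame of bay between -0.041 and 0.041 m and y of bead3 in the frame of bay between -0.041 and 0.041 m and z of bead3 in the frame of bay between -0.005 and 0.05 m and x of bead4 in the frame of bay between -0.041 and 0.041 m and y of bead4 in the frame of bay between -0.041 and 0.041 m and z of bead4 in the frame of bay between -0.005 and 0.05 m and x of bead5 in the frame of bay between -0.041 and 0.041 m and y of bead5 in the frame of bay between -0.041 and 0.041 m and z of bead5 in the frame of bay between -0.005 and 0.05 m); the arm keeps its last pose, push and grip.
It fails at once if another thing on the desk is pushed more than 20 mm or tipped (distance of any of cream_jar, spray, tumbler, hairbrush, clip_dish, serum from where it was at the start of the episode above 0.02 m or angle between any of cream_jar, spray, tumbler, hairbrush, clip_dish, serum's own z axis and vertical above 0.5 rad).
It fails at once if the cover runs more than 12 mm past the notch (value of joint cover above 0.127 m).
It also fails if it takes over 72 s, if anything falls off the work surface, if the arm or the gripper's body presses on something with over 40 N, if the wrist force passes 120 N, or if a joint passes its speed limit or range.

## Working session

There is one attempt and no reset: what is moved stays moved. The work goes in short steps, Python scripts to look and compute and a tool call to move; the robot and the scene stay as the last step left them, time stands still between calls to the robot, and variables do not carry over. Pictures are saved under pics/ and viewed, about 8 in all and at most 12, crops included, and the job is handed in when it is done.

Besides the shell and the picture viewer there is one more tool, called as a command line: name --pt "numbers of a row" for each row, then --argument value for the rest. carry_out: Moves the arm, as the interface text tells. Its arguments: {"type":"object","properties":{"targets":{"type":"array","items":{"type":"array","items":{"type":"number"}}}},"required":["targets"]}

```bash
mkdir -p pics; ls; cat > h.py <<'E'
import numpy as np, cv2
from bench import robot
def snap(n,f=None):
    s=robot.snapshot(n)
    if f: cv2.imwrite('pics/'+f,s['image'][:,:,::-1]); np.savez('pics/'+f+'.npz',K=s['camera_matrix'],P=s['pose'],im=s['image'])
    return s['image'],s['camera_matrix'],s['pose']
def ray(K,P,uv):
    d=np.linalg.inv(K)@np.array([uv[0],uv[1],1.]); d=P[:3,:3]@(d*[1,-1,-1]); return P[:3,3],d
def onz(K,P,uv,z):
    o,d=ray(K,P,uv); return o+d*(z-o[2])/d[2]
def proj(K,P,X):
    c=(np.asarray(X,float)-P[:3,3])@P[:3,:3]; c=c*[1,-1,-1]; p=c@K.T; return p[...,:2]/p[...,2:]
def tri(obs):
    A=0;b=0
    for K,P,uv in obs:
        o,d=ray(K,P,uv); d/=np.linalg.norm(d); M=np.eye(3)-np.outer(d,d); A=A+M;b=b+M@o
    return np.linalg.solve(A,b)
E
python3 - <<'E'
from h import *
np.set_printoptions(precision=4,suppress=True)
o=robot.get_obs(); print(o)
a=[snap(n,n+'0.png') for n in('scene','top')]
for i,K,P in a: print(K,P)
E
```

```text
pics
{'time': 0.0, 'joint_positions': array([ 1.2409,  0.0879,  1.3722, -0.    ,  1.6836, -0.1031]), 'qvel': array([-0.0002,  0.0003,  0.001 ,  0.    ,  0.0003,  0.0001]), 'joint_torque': array([ -0.001 , -34.0168, -30.2433,   0.0718,   0.0327,  -0.0002]), 'tool_pos': array([0.1235, 0.5354, 0.2043]), 'ee_rot': array([-1.6606,  1.5687, -1.8874]), 'wrist_force': array([-0.1093, -0.7938, -0.4688]), 'wrist_torque': array([-0.0196, -0.0141, -0.0377]), 'width': 0.0940201400944961}
[[457.37     0.     322.1692]
 [  0.     457.37   250.2693]
 [  0.       0.       1.    ]] [[ 0.6596 -0.3758  0.6509  1.3897]
 [ 0.7512  0.3583 -0.5543 -0.75  ]
 [-0.0249  0.8546  0.5187  0.7855]
 [ 0.      0.      0.      1.    ]]
[[447.0759   0.     313.6246]
 [  0.     447.0759 242.2133]
 [  0.       0.       1.    ]] [[ 0.0141  0.9979 -0.0634  0.4813]
 [-0.9999  0.0146  0.0072 -0.0388]
 [ 0.0081  0.0633  0.998   1.0828]
 [ 0.      0.      0.      1.    ]]
```

View pics/top0.png

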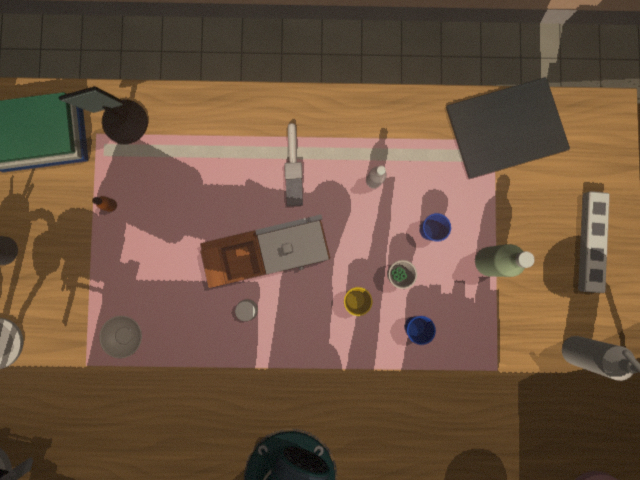

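View pics/scene0.png

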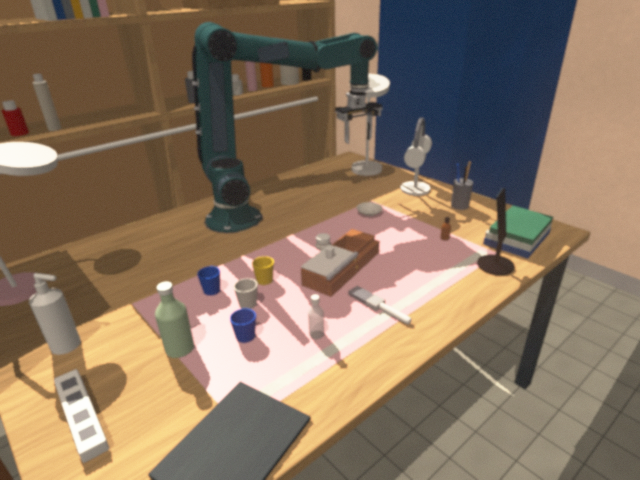

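The top view shows the bead box at (265,252) with its bay at (240,258) and knob at (287,248). Cup candidates are white with green beads (402,274), blue (436,228) and (421,330), and yellow (358,301); the cream jar (246,311) is also white and round. I choose (402,274), which is white and holds beads; in the scene view it is at (247,293). A close crop will check it.

```bash
python3 - <<'E'
from h import *
np.set_printoptions(precision=4,suppress=True)
T=np.load('pics/top0.png.npz');S=np.load('pics/scene0.png.npz')
a=cv2.resize(T['im'][200:350,190:450],None,fx=3,fy=3,interpolation=cv2.INTER_CUBIC)
b=cv2.resize(S['im'][215:320,195:395],None,fx=3,fy=3,interpolation=cv2.INTER_CUBIC)[:150*1]
cv2.imwrite('pics/crop1.png',a[:,:,::-1])
for n,uv,z in [('cup',(402,274),.066),('blue1',(436,228),.066),('blue2',(421,330),.066),('yel',(358,301),.066),('jar',(246,311),.04),('knob',(287,248),.1),('spraytop',(380,171),.12),('tumtop',(526,260),.19),('brush',(293,165),.02)]:
  print(n,onz(T['K'],T['P'],uv,z))
print('tri cup',tri([(T['K'],T['P'],(402,274)),(S['K'],S['P'],(247,288))]))
print('tri knob',tri([(T['K'],T['P'],(287,247)),(S['K'],S['P'],(329,247))]))
E
```

```text
cup [ 0.4765 -0.2479  0.066 ]
blue1 [ 0.5826 -0.3257  0.066 ]
blue2 [ 0.3511 -0.291   0.066 ]
yel [ 0.4141 -0.1483  0.066 ]
jar [0.3859 0.1078 0.04  ]
knob [0.5301 0.0125 0.1   ]
spraytop [ 0.7003 -0.1884  0.12  ]
tumtop [ 0.5085 -0.4712  0.19  ]
brush [0.7343 0.0059 0.02  ]
tri cup [ 0.4773 -0.2491  0.0536]
tri knob [0.5309 0.0108 0.1003]
```

View pics/crop1.png

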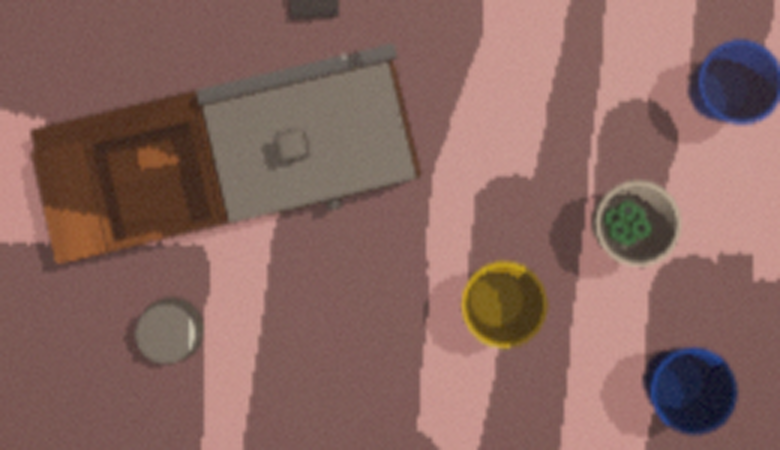

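The crop confirms the white cup with green beads at crop (637,223). It also shows the bay at crop (152,182) and the knob top at (292,146). Next I'll work out the box frame and the tool axes.

```bash
cat >> h.py <<'E'
from scipy.spatial.transform import Rotation as Rn
def st():
    o=robot.get_obs(); R=Rn.from_euler('xyz',o['ee_rot']).as_matrix()
    print('t',o['time'],'p',o['tool_pos'].round(4),'q',o['joint_positions'].round(3),'w',round(o['width'],4),'F',o['wrist_force'].round(2)); print('xyz axes as rows\n',R.T.round(3)); return o,R
np.set_printoptions(precision=4,suppress=True)
E
python3 - <<'E'
from h import *
T=np.load('pics/top0.png.npz')
K,P=T['K'],T['P']
f=lambda c,z:onz(K,P,(190+(c[0]-1)/3,200+(c[1]-1)/3),z)
for n,c,z in [('knob',(293,146),.101),('cupRim',(637,223),.066),('bayLFar',(97,143),.06),('bayRFar',(190,124),.06),('bayRnear',(212,222),.06),('bayLnear',(118,243),.06),('boxLfar',(33,130),.06),('boxLnear',(53,265),.06),('covRfar',(390,65),.067),('covRnear',(416,177),.067),('covLnear',(228,220),.067),('covLfar',(203,105),.067),]: print(n,f(c,z))
st()
E
```

```text
knob [0.5294 0.0117 0.101 ]
cupRim [ 0.4765 -0.2479  0.066 ]
bayLFar [0.5315 0.1632 0.06  ]
bayRFar [0.547  0.0927 0.06  ]
bayRnear [0.4726 0.0743 0.06  ]
bayLnear [0.4558 0.1453 0.06  ]
boxLfar [0.5407 0.2122 0.06  ]
boxLnear [0.4385 0.194  0.06  ]
covRfar [ 0.5938 -0.0592  0.067 ]
covRnear [ 0.5089 -0.08    0.067 ]
covLnear [0.4744 0.0615 0.067 ]
covLfar [0.5612 0.0823 0.067 ]
t 0.1 p [0.1235 0.5354 0.2044] q [ 1.241  0.088  1.372 -0.     1.684 -0.103] w 0.094 F [0.36 0.58 1.12]
xyz axes as rows
 [[-0.001 -0.002 -1.   ]
 [ 0.225  0.974 -0.002]
 [ 0.974 -0.225 -0.   ]]
```

carry_out --pt "0 -0.8 -3.5 3.35 0" --pt "0 -0.8 -3.5 3.35 0" --pt "0 -0.8 -3.5 3.35 0" --pt "0 -0.8 -3.5 3.35 0" --pt "0 -0.8 -3.5 3.35 0" --pt "0 -0.8 -3.5 3.35 0" --pt "0 -0.8 -3.5 3.35 0" --pt "0 -0.8 -3.5 3.35 0" --pt "0 -0.8 -3.5 3.35 0" --pt "0 -0.8 -3.5 3.35 0" --pt "0 -0.8 -3.5 3.35 0" --pt "0 -0.8 -3.5 3.35 0" --pt "0 -0.8 -3.5 3.35 0" --pt "0 -0.8 -3.5 3.35 0" --pt "0 -0.8 -3.5 3.35 0"

```text
time: 1.6
tool_pos: [0.4957, -0.0906, 0.3253]
ee_rot: [2.536, 1.57, 2.309]
wrist_force: [-0.0, 0.3, 0.3]
width: 0.094
```

carry_out --pt "0 0 1.1 4.8 0" --pt "0 0 1.1 4.8 0" --pt "0 0 1.1 4.8 0" --pt "0 0 1.1 4.8 0" --pt "0 0 1.1 4.8 0" --pt "0 0 1.1 4.8 0" --pt "0 0 1.1 4.8 0" --pt "0 0 1.1 4.8 0" --pt "0 0 0 0 0"

```text
time: 2.5
tool_pos: [0.8196, -0.0812, 0.2764]
ee_rot: [0.142, 1.515, -0.084]
wrist_force: [0.0, -0.5, -0.5]
width: 0.0943
```

```bash
python3 -c "
from h import *
st()"
```

```text
t 2.5 p [ 0.8196 -0.0812  0.2764] q [-0.17   0.782  0.28   0.005  2.024 -1.512] w 0.0943 F [ 0.02 -0.54 -0.47]
xyz axes as rows
 [[ 0.056 -0.005 -0.998]
 [ 0.224  0.975  0.008]
 [ 0.973 -0.224  0.055]]
```

carry_out --pt "0 0 -1.1 -4.8 0" --pt "0 0 -1.1 -4.8 0" --pt "0 0 0 0 0"

```text
time: 2.8
tool_pos: [0.7281, -0.0815, 0.2758]
ee_rot: [0.141, 1.521, -0.086]
wrist_force: [0.4, 1.2, 0.2]
width: 0.0938
```

```bash
python3 -c "
from h import *
st()"
```

```text
t 2.8 p [ 0.7281 -0.0815  0.2758] q [-0.191  0.483  0.739  0.005  1.869 -1.533] w 0.0938 F [0.4  1.19 0.19]
xyz axes as rows
 [[ 0.05  -0.004 -0.999]
 [ 0.225  0.974  0.007]
 [ 0.973 -0.226  0.049]]
```

The commanded pose re-bases to what the arm actually reached, and at full reach the tool tilts outward. So I can tilt the tool by pressing against the reach limit. Tilted to about 60°, a half turn about tool x pours the cup. I'll turn the tool z axis to the box's x azimuth first, then tilt.

carry_out --pt "0 -3.4 0 0 -6.5" --pt "0 -3.4 0 0 -6.5" --pt "0 -3.4 0 0 -6.5" --pt "0 -3.4 0 0 -6.5" --pt "0 -2.7 4 -0.7 0" --pt "0 -2.7 4 -0.7 0" --pt "0 -2.7 4 -0.7 0" --pt "0 -2.7 4 -0.7 0" --pt "0 -2.7 4 -0.7 0" --pt "0 -2.7 4 -0.7 0" --pt "0 0 0 0 0"

```text
time: 3.9
tool_pos: [0.5888, 0.1442, 0.5417]
ee_rot: [-0.25, 1.471, -0.017]
wrist_force: [-0.6, 0.2, 1.3]
width: 0.0934
```

carry_out --pt "0 -3.5 0 3.5 0" --pt "0 -3.5 0 3.5 0" --pt "0 -3.5 0 3.5 0" --pt "0 -3.5 0 3.5 0" --pt "0 -3.5 0 3.5 0" --pt "0 -3.5 0 3.5 0" --pt "0 -3.5 0 3.5 0" --pt "0 -3.5 0 3.5 0"

```text
time: 4.7
tool_pos: [0.6185, 0.1495, 0.5944]
ee_rot: [-0.083, 1.241, 0.147]
wrist_force: [-0.1, 0.2, 0.3]
width: 0.0939
```

```bash
python3 -c "
from h import *
st()"
```

```text
t 4.7 p [0.6185 0.1495 0.5944] q [ 0.148  0.341  0.274 -0.     2.198 -1.653] w 0.0939 F [-0.11  0.19  0.28]
xyz axes as rows
 [[ 0.32   0.048 -0.946]
 [-0.224  0.974 -0.027]
 [ 0.921  0.22   0.323]]
```

carry_out --pt "0 0 3.8 0 0" --pt "0 0 3.8 0 0" --pt "0 -2.1 0 4.5 0" --pt "0 -2.0 0 4.5 0" --pt "0 -1.8 0 4.6 0" --pt "0 -1.6 0 4.6 0" --pt "0 -1.4 0 4.7 0" --pt "0 -1.2 0 4.8 0" --pt "0 -1.0 0 4.8 0" --pt "0 -0.8 0 4.9 0"

```text
time: 5.7
tool_pos: [0.7163, 0.2303, 0.607]
ee_rot: [-0.017, 0.988, 0.22]
wrist_force: [0.2, -0.4, -0.3]
width: 0.0944
```

```bash
python3 -c "
from h import *
st()"
```

```text
t 5.7 p [0.7163 0.2303 0.607 ] q [ 0.241  0.39   0.274 -0.012  1.896 -1.574] w 0.0944 F [ 0.24 -0.43 -0.3 ]
xyz axes as rows
 [[ 0.537  0.12  -0.835]
 [-0.232  0.973 -0.009]
 [ 0.811  0.199  0.55 ]]
```

carry_out --pt "0 -2.2 0 4.4 0" --pt "0 -2.0 0 4.5 0" --pt "0 -1.8 0 4.6 0" --pt "0 -1.6 0 4.6 0" --pt "0 -1.4 0 4.7 0" --pt "0 -1.3 0 4.7 0" --pt "0 -1.2 0 4.8 0" --pt "0 -1.0 0 4.8 0" --pt "0 -0.9 0 4.8 0" --pt "0 -0.8 0 4.9 0" --pt "0 -0.7 0 4.9 0" --pt "0 -0.6 0 4.9 0"

```text
time: 6.9
tool_pos: [0.7703, 0.2236, 0.7438]
ee_rot: [0.005, 0.579, 0.249]
wrist_force: [-0.2, 0.1, -1.4]
width: 0.094
```

```bash
python3 -c "
from h import *
st()"
```

```text
t 6.9 p [0.7703 0.2236 0.7438] q [ 0.19   0.321  0.275  0.049  1.555 -1.599] w 0.094 F [-0.2   0.11 -1.36]
xyz axes as rows
 [[ 0.811  0.206 -0.547]
 [-0.244  0.97   0.004]
 [ 0.531  0.13   0.837]]
```

carry_out --pt "0 -0.4 0 4.9 0" --pt "0 -0.3 0 4.9 0" --pt "0 0 0 0 0"

```text
time: 7.2
tool_pos: [0.7765, 0.2227, 0.7693]
ee_rot: [0.005, 0.509, 0.251]
wrist_force: [-0.1, -0.9, -0.2]
width: 0.0938
```

```bash
python3 - <<'E'
from h import *
o,R=st()
T=np.load('pics/top0.png.npz');S=np.load('pics/scene0.png.npz')
# cup rim centre both views: fit ellipse on whitish mask in scene is coarse; print targets
c=np.array([.4775,-.2485,.052])
g=o['tool_pos']-R[:,0]*.019
for back in(.15,): print('to pre-grasp (tool cm)',(R.T@(c-R[:,0]*back-g)*100).round(1),'target grasp pt',c-R[:,0]*back)
E
```

```text
t 7.2 p [0.7765 0.2227 0.7693] q [ 0.184  0.313  0.274  0.059  1.495 -1.603] w 0.0938 F [-0.11 -0.85 -0.17]
xyz axes as rows
 [[ 0.846  0.217 -0.488]
 [-0.246  0.969  0.005]
 [ 0.474  0.116  0.873]]
to pre-grasp (tool cm) [-13.6 -38.7 -82.2] target grasp pt [ 0.3506 -0.281   0.1251]
```

carry_out --pt "0 -0.5 -2.0 -4.3 0" --pt "0 -0.5 -2.0 -4.3 0" --pt "0 -0.5 -2.0 -4.3 0" --pt "0 -0.5 -2.0 -4.3 0" --pt "0 -0.5 -2.0 -4.3 0" --pt "0 -0.5 -2.0 -4.3 0" --pt "0 -0.5 -2.0 -4.3 0" --pt "0 -0.5 -2.0 -4.3 0" --pt "0 -0.5 -2.0 -4.3 0" --pt "0 -0.5 -2.0 -4.3 0" --pt "0 -0.5 -2.0 -4.3 0" --pt "0 -0.5 -2.0 -4.3 0" --pt "0 -0.5 -2.0 -4.3 0" --pt "0 -0.5 -2.0 -4.3 0" --pt "0 -0.5 -2.0 -4.3 0" --pt "0 -0.5 -2.0 -4.3 0" --pt "0 0 0 0 0"

```text
time: 8.9
tool_pos: [0.4844, -0.0812, 0.2708]
ee_rot: [0.038, 0.618, 0.134]
wrist_force: [0.8, -0.3, 0.2]
width: 0.0942
```

```bash
python3 - <<'E'
from h import *
o,R=st()
c=np.array([.4775,-.2485,.052])
g=o['tool_pos']-R[:,0]*.019
print((R.T@(c-g)*100).round(1))
im,K,P=snap('wrist','w1.png'); 
print(P, K, 'cup proj',proj(K,P,[.4775,-.2485,.066]))
E
```

```text
t 8.9 p [ 0.4844 -0.0812  0.2708] q [-0.78  -0.679  2.106  0.785  1.149 -2.566] w 0.0942 F [ 0.82 -0.32  0.16]
xyz axes as rows
 [[ 0.808  0.109 -0.58 ]
 [-0.112  0.993  0.031]
 [ 0.579  0.04   0.814]]
[ 12.2 -17.2 -18.9]
[[-0.1132 -0.3471 -0.931   0.2962]
 [ 0.9931 -0.0108 -0.1167 -0.1042]
 [ 0.0304 -0.9378  0.3459  0.3122]
 [ 0.      0.      0.      1.    ]] [[360.7749   0.     321.5969]
 [  0.     360.7749 242.3234]
 [  0.       0.       1.    ]] cup proj [ 60.896  -15.6339]
```

View pics/w1.png

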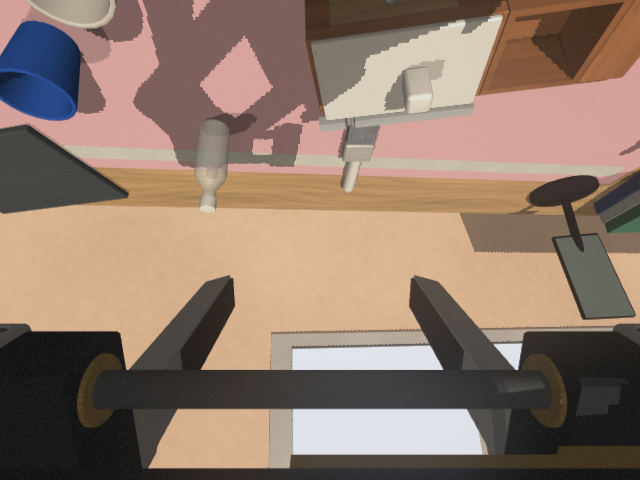

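The wrist view shows joint 6 hit its limit. It is upside down, with the white cup rim at (70,5), blue cup (40,70), knob (417,90), bay (560,50) and spray (210,150). I need the other half-turn of the wrist, with the camera on top. I'll plan a combined turn and move, and check where the lamp is.

```bash
cat >> h.py <<'E'
def plan(R,dp,deg,n):
    "n equal rows: world shift dp (m) total with total turn deg about tool x; rows in cm"
    out=[];R=R.copy()
    for i in range(n):
        s=R.T@(np.asarray(dp)/n)*100; out.append([round(float(v),1) for v in s]+[round(deg/n,2)])
        R=R@Rn.from_euler('x',deg/n,degrees=True).as_matrix()
    return out
E
python3 - <<'E'
from h import *
T=np.load('pics/top0.png.npz');S=np.load('pics/scene0.png.npz')
a=(T['K'],T['P'],(3,343));b=(S['K'],S['P'],(375,85))
X=tri([a,b]);print('lamp',X,proj(*a[:2],X),proj(*b[:2],X))
a=(T['K'],T['P'],(0,250));b=(S['K'],S['P'],(418,155))
X=tri([a,b]);print('mirror',X,proj(*a[:2],X),proj(*b[:2],X))
o,R=st()
print(plan(R,np.array([.53,.38,.62])-o['tool_pos'],180,21))
E
```

```text
lamp [0.3765 0.3581 0.4832] [  7.5522 346.0403] [377.0411  84.1702]
mirror [0.4904 0.4945 0.2634] [ 17.348  261.3954] [427.1274 150.357 ]
t 8.95 p [ 0.4857 -0.0817  0.2738] q [-0.779 -0.678  2.102  0.787  1.148 -2.566] w 0.094 F [ 0.43 -0.64  0.26]
xyz axes as rows
 [[ 0.81   0.108 -0.577]
 [-0.112  0.993  0.029]
 [ 0.576  0.041  0.816]]
[[-0.5, 2.2, 1.6, 8.57], [-0.5, 2.4, 1.2, 8.57], [-0.5, 2.6, 0.8, 8.57], [-0.5, 2.7, 0.4, 8.57], [-0.5, 2.7, 0.0, 8.57], [-0.5, 2.7, -0.4, 8.57], [-0.5, 2.6, -0.8, 8.57], [-0.5, 2.5, -1.1, 8.57], [-0.5, 2.3, -1.5, 8.57], [-0.5, 2.0, -1.8, 8.57], [-0.5, 1.7, -2.1, 8.57], [-0.5, 1.4, -2.3, 8.57], [-0.5, 1.0, -2.5, 8.57], [-0.5, 0.6, -2.6, 8.57], [-0.5, 0.2, -2.7, 8.57], [-0.5, -0.2, -2.7, 8.57], [-0.5, -0.6, -2.6, 8.57], [-0.5, -0.9, -2.5, 8.57], [-0.5, -1.3, -2.4, 8.57], [-0.5, -1.7, -2.1, 8.57], [-0.5, -2.0, -1.9, 8.57]]
```

```bash
python3 - <<'E'
from h import *
o,R=st()
print(plan(R,np.array([.74,.15,.68])-o['tool_pos'],180,21))
E
```

```text
t 8.95 p [ 0.4857 -0.0817  0.2738] q [-0.779 -0.678  2.102  0.787  1.148 -2.566] w 0.094 F [ 0.43 -0.64  0.26]
xyz axes as rows
 [[ 0.81   0.108 -0.577]
 [-0.112  0.993  0.029]
 [ 0.576  0.041  0.816]]
[[-0.0, 1.0, 2.3, 8.57], [-0.0, 1.4, 2.1, 8.57], [-0.0, 1.7, 1.9, 8.57], [-0.0, 1.9, 1.7, 8.57], [-0.0, 2.1, 1.3, 8.57], [-0.0, 2.3, 1.0, 8.57], [-0.0, 2.4, 0.7, 8.57], [-0.0, 2.5, 0.3, 8.57], [-0.0, 2.5, -0.1, 8.57], [-0.0, 2.5, -0.5, 8.57], [-0.0, 2.4, -0.8, 8.57], [-0.0, 2.2, -1.2, 8.57], [-0.0, 2.0, -1.5, 8.57], [-0.0, 1.8, -1.8, 8.57], [-0.0, 1.5, -2.0, 8.57], [-0.0, 1.2, -2.2, 8.57], [-0.0, 0.8, -2.4, 8.57], [-0.0, 0.5, -2.5, 8.57], [-0.0, 0.1, -2.5, 8.57], [-0.0, -0.3, -2.5, 8.57], [-0.0, -0.7, -2.4, 8.57]]
```

carry_out --pt "0 0 1.0 2.3 8.57" --pt "0 0 1.4 2.1 8.57" --pt "0 0 1.7 1.9 8.57" --pt "0 0 1.9 1.7 8.57" --pt "0 0 2.1 1.3 8.57" --pt "0 0 2.3 1.0 8.57" --pt "0 0 2.4 0.7 8.57" --pt "0 0 2.5 0.3 8.57" --pt "0 0 2.5 -0.1 8.57" --pt "0 0 2.5 -0.5 8.57" --pt "0 0 2.4 -0.8 8.57" --pt "0 0 2.2 -1.2 8.57" --pt "0 0 2.0 -1.5 8.57" --pt "0 0 1.8 -1.8 8.57" --pt "0 0 1.5 -2.0 8.57" --pt "0 0 1.2 -2.2 8.57" --pt "0 0 0.8 -2.4 8.57" --pt "0 0 0.5 -2.5 8.57" --pt "0 0 0.1 -2.5 8.57" --pt "0 0 -0.3 -2.5 8.57"

```text
time: 10.95
tool_pos: [0.7258, 0.1458, 0.6548]
ee_rot: [3.015, 0.612, 0.136]
wrist_force: [0.5, -0.5, 0.1]
width: 0.094
```

carry_out --pt "0 0 -0.7 -2.4 8.57" --pt "0 -0.6 0 -4.9 0" --pt "0 -0.6 0 -4.9 0" --pt "0 -0.6 0 -4.9 0" --pt "0 -0.5 0 -4.9 0" --pt "0 -0.4 0 -4.9 0"

```text
time: 11.55
tool_pos: [0.7818, 0.152, 0.7817]
ee_rot: [-3.122, 0.496, 0.14]
wrist_force: [-0.2, -0.2, 1.1]
width: 0.0937
```

```bash
python3 - <<'E'
from h import *
o,R=st()
E
```

```text
t 11.55 p [0.7818 0.152  0.7817] q [0.109 0.296 0.274 0.028 1.497 1.573] w 0.0937 F [-0.25 -0.16  1.1 ]
xyz axes as rows
 [[ 0.871  0.123 -0.476]
 [ 0.131 -0.991 -0.017]
 [-0.474 -0.047 -0.879]]
```

carry_out --pt "0 -0.3 2.0 4.3 0" --pt "0 -0.3 2.0 4.3 0" --pt "0 -0.3 2.0 4.3 0" --pt "0 -0.3 2.0 4.3 0" --pt "0 -0.3 2.0 4.3 0" --pt "0 -0.3 2.0 4.3 0" --pt "0 -0.3 2.0 4.3 0" --pt "0 -0.3 2.0 4.3 0" --pt "0 -0.3 2.0 4.3 0" --pt "0 -0.3 2.0 4.3 0" --pt "0 -0.3 2.0 4.3 0" --pt "0 -0.3 2.0 4.3 0" --pt "0 -0.3 2.0 4.3 0" --pt "0 -0.3 2.0 4.3 0" --pt "0 0 0 0 0"

```text
time: 13.05
tool_pos: [0.4993, -0.1558, 0.2766]
ee_rot: [-3.122, 0.506, 0.132]
wrist_force: [1.0, 0.1, -0.1]
width: 0.094
```

```bash
python3 - <<'E'
from h import *
o,R=st()
c=np.array([.4775,-.2485,.058])
g=o['tool_pos']-R[:,0]*.019
print((R.T@(c-g)*100).round(1))
im,K,P=snap('wrist','w2.png'); 
print(P[:3,3], 'cup proj',proj(K,P,[.4775,-.2485,.066]))
E
```

```text
t 13.05 p [ 0.4993 -0.1558  0.2766] q [-0.994 -0.54   2.092  1.014  1.194  0.265] w 0.094 F [ 0.97  0.12 -0.1 ]
xyz axes as rows
 [[ 0.867  0.115 -0.484]
 [ 0.122 -0.992 -0.017]
 [-0.483 -0.044 -0.875]]
[ 9.5  9.3 20.6]
[ 0.3809 -0.1735  0.4291] cup proj [428.0123 471.985 ]
```

View pics/w2.png

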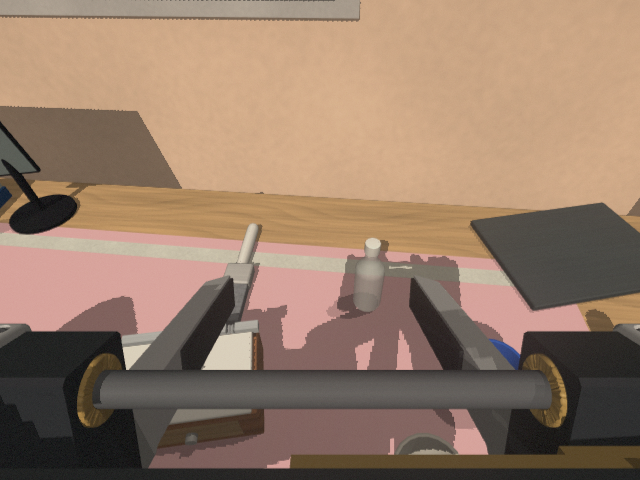

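The wrist view shows the cup rim top at (427,438) with centre column 428. My projected column is also 428, so the lateral estimate holds. Moving to the pre-grasp.

carry_out --pt "0 -0.3 1.85 4.1 0" --pt "0 -0.3 1.85 4.1 0" --pt "0 -0.3 1.85 4.1 0" --pt "0 -0.3 1.85 4.1 0" --pt "0 -0.3 1.9 4.1 0" --pt "0 0 0 0 0"

```text
time: 13.7
tool_pos: [0.4025, -0.26, 0.1055]
ee_rot: [-3.121, 0.505, 0.137]
wrist_force: [-0.3, -0.3, 0.0]
width: 0.094
```

```bash
python3 - <<'E'
from h import *
o,R=st()
c=np.array([.4775,-.2485,.058])
g=o['tool_pos']-R[:,0]*.019
print((R.T@(c-g)*100).round(1))
im,K,P=snap('scene','s2.png');im2,K2,P2=snap('top','t2.png')
a=cv2.resize(im[230:350,150:350],None,fx=4,fy=4,interpolation=cv2.INTER_CUBIC)
cv2.imwrite('pics/s2c.png',a[:,:,::-1])
E
```

```text
t 13.7 p [ 0.4025 -0.26    0.1055] q [-1.435 -0.192  2.239  1.114  1.348 -0.403] w 0.094 F [-0.32 -0.3   0.05]
xyz axes as rows
 [[ 0.867  0.12  -0.483]
 [ 0.127 -0.992 -0.018]
 [-0.482 -0.046 -0.875]]
[10.8 -0.1  0.5]
```

View pics/s2c.png

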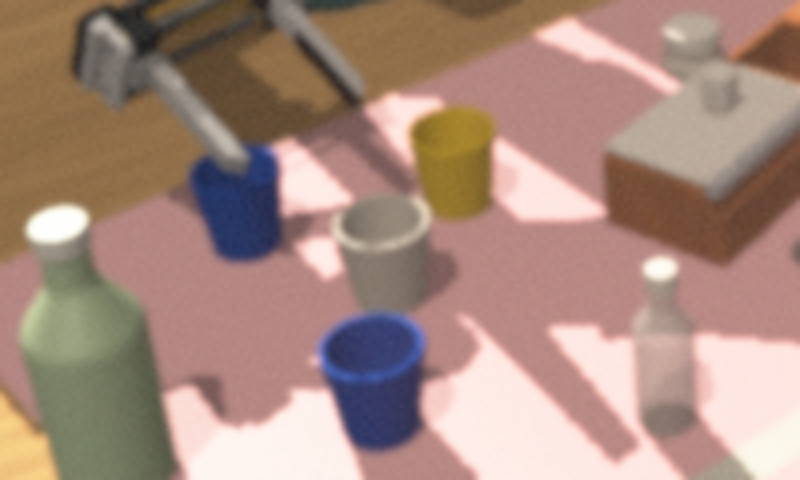

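The scene crop shows the gripper behind the white cup at crop (382,255), jaws open either side of its axis, clear of blue (240,200) and yellow (453,160). I'll advance and close at the upper wall.

carry_out --pt "0 2.7 0 0.1 0" --pt "0 2.7 0 0.1 0" --pt "0 2.7 0 0.1 0" --pt "0 2.7 0 0.2 0" --pt "0 0 0 0 0" --pt "1 0 0 0 0" --pt "1 0 0 0 0" --pt "1 0 0 0 0" --pt "1 0 0 0 0" --pt "1 0 0 0 0"

```text
time: 14.8
tool_pos: [0.4946, -0.2458, 0.0519]
ee_rot: [-3.125, 0.501, 0.137]
wrist_force: [0.3, -1.2, 3.0]
width: 0.065
```

```bash
python3 - <<'E'
from h import *
o,R=st()
print(R.T@np.array([0,0,1])*100)
S=np.array([.595,-.215,.058]);g=o['tool_pos']-R[:,0]*.019
print((R.T@(S-g)*100).round(1),g)
E
```

```text
t 14.8 p [ 0.4946 -0.2458  0.0519] q [-1.152  0.004  2.214  1.298  1.066 -0.487] w 0.065 F [ 0.31 -1.19  3.05]
xyz axes as rows
 [[ 0.869  0.119 -0.48 ]
 [ 0.128 -0.992 -0.014]
 [-0.478 -0.049 -0.877]]
[-47.9978  -1.4182 -87.7166]
[10.7 -1.8 -5.5] [ 0.4781 -0.248   0.061 ]
```

carry_out --pt "1 -0.6 0 -1.1 0" --pt "1 -1.3 0 -2.4 0" --pt "1 3.5 -0.6 -1.9 0" --pt "1 3.5 -0.6 -1.9 0" --pt "1 3.6 -0.6 -2.0 0" --pt "1 0 0 0 0" --pt "1 0.9 0 1.7 0" --pt "1 0.9 0 1.7 0" --pt "1 0 0 0 0"

```text
time: 15.7
tool_pos: [0.61, -0.2103, 0.049]
ee_rot: [-3.119, 0.506, 0.141]
wrist_force: [0.4, 0.7, -1.9]
width: 0.0653
```

```bash
python3 - <<'E'
from h import *
o,R=st()
g=o['tool_pos']-R[:,0]*.019;print(g)
im,K,P=snap('scene')
a=cv2.resize(im[230:350,180:380],None,fx=4,fy=4,interpolation=cv2.INTER_CUBIC)
cv2.imwrite('pics/s3c.png',a[:,:,::-1])
E
```

```text
t 15.7 p [ 0.61   -0.2103  0.049 ] q [-0.834  0.119  2.093  1.441  0.819 -0.408] w 0.0653 F [ 0.37  0.74 -1.89]
xyz axes as rows
 [[ 0.866  0.123 -0.485]
 [ 0.13  -0.991 -0.02 ]
 [-0.483 -0.046 -0.875]]
[ 0.5935 -0.2127  0.0582]
```

View pics/s3c.png

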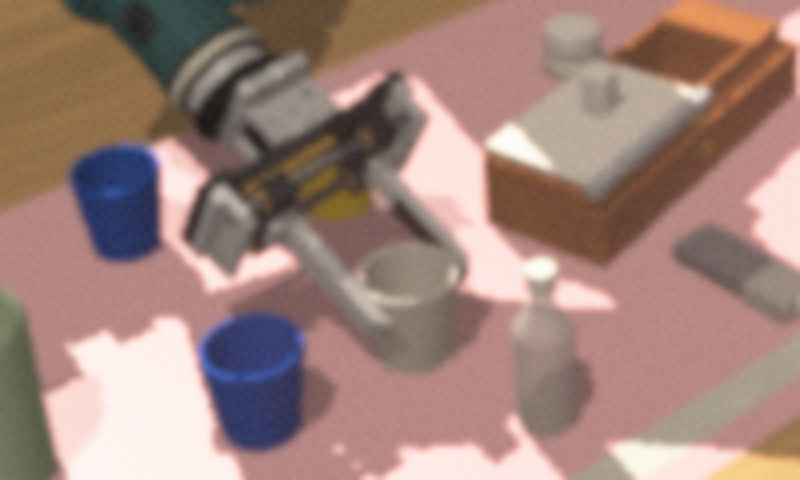

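The cup is upright in the jaws at crop (410,305), on the mat, with clearance to spray and blue. I'll release, regrip lower and lift.

carry_out --pt "0 0 0 0 0" --pt "0 0 0 0 0" --pt "0 0 0 0 0" --pt "0 0.5 0 1.0 0" --pt "0 0.5 0 0.9 0" --pt "0 0 0 0 0" --pt "1 0 0 0 0" --pt "1 0 0 0 0" --pt "1 0 0 0 0" --pt "1 0 0 0 0" --pt "1 0 0 0 0"

```text
time: 16.85
tool_pos: [0.6114, -0.2105, 0.0312]
ee_rot: [-3.124, 0.501, 0.14]
wrist_force: [-1.1, 0.1, 1.1]
width: 0.0613
```

```bash
python3 - <<'E'
from h import *
o,R=st()
g=o['tool_pos']-R[:,0]*.019;print('g',g)
im,K,P=snap('top','t3.png')
print('expected rim centre px',proj(K,P,[g[0],g[1],.066]))
E
```

```text
t 16.85 p [ 0.6114 -0.2105  0.0312] q [-0.833  0.163  2.099  1.494  0.814 -0.485] w 0.0613 F [-1.11  0.09  1.09]
xyz axes as rows
 [[ 0.868  0.122 -0.481]
 [ 0.131 -0.991 -0.015]
 [-0.478 -0.049 -0.877]]
g [ 0.5949 -0.2128  0.0403]
expected rim centre px [386.766  221.9199]
```

```bash
cat > pour.py <<'E'
from h import *
bay=np.array([.5017,.1189]); yaw=.228
bx=np.array([np.cos(yaw),np.sin(yaw)]); by=np.array([-bx[1],bx[0]])
def lip(R0,phi,h=.0257):
    R=R0@Rn.from_euler('x',phi,degrees=True).as_matrix()
    a=R@(R0.T@[0,0,1.]); m=h*a; d=np.array([0,0,-1.])+a*a[2]; d/=np.linalg.norm(d)+1e-9
    return R,a,m,m+.033*d
E
python3 - <<'E'
from pour import *
o,R=st()
for ph in range(0,-181,-20):
    _,a,m,l=lip(R,ph)
    print(ph,'tilt',np.degrees(np.arccos(a[2])).round(0),'axis in box',bx@a[:2],by@a[:2],'mouth',bx@m[:2],by@m[:2],m[2],'lip',bx@l[:2],by@l[:2],l[2])
E
```

```text
t 16.9 p [ 0.6114 -0.2105  0.0312] q [-0.833  0.163  2.099  1.494  0.814 -0.485] w 0.0614 F [-0.23  0.33  1.91]
xyz axes as rows
 [[ 0.868  0.122 -0.481]
 [ 0.131 -0.991 -0.015]
 [-0.478 -0.049 -0.877]]
0 tilt 0.0 axis in box -3.606044102640901e-17 -1.172289385179179e-18 mouth -9.267533343787114e-19 -3.012783719910493e-20 0.025699999999999997 lip -1.1899942871010116e-09 -3.868554103846739e-11 0.025699992672529683
-20 tilt 18.0 axis in box 0.0011221440931235283 0.30101742862442804 mouth 2.8839103193274793e-05 0.007736147915647802 0.024507982041231894 lip 0.00014615107566958233 0.03920532243438859 0.014574337907544694
-40 tilt 35.0 axis in box -0.04852181696841419 0.5702078104544201 mouth -0.0012470106960882446 0.014654340728678595 0.021075703123066458 lip -0.003541574036349252 0.04161907576840128 0.002190840414823734
-60 tilt 52.0 axis in box -0.14294408881375767 0.7751028126143608 mouth -0.0036736630825135713 0.019920142284189073 0.015817146738076358 lip -0.007357101051797434 0.03989328810487631 -0.010192576981883666
-80 tilt 69.0 axis in box -0.2707559519340406 0.8909890739155871 mo
[... 464 characters left out ...]
59785770938 lip -0.011574485270292135 0.016707055419237286 -0.036556744764026164
-140 tilt 111.0 axis in box -0.6916505905025752 0.6271155048001895 mouth -0.01777542017591618 0.01611686847336487 -0.00920711617076104 lip -0.009017136074806571 0.008175784014433325 -0.040016719136192494
-160 tilt 119.0 axis in box -0.787792086841751 0.37082505000071664 mouth -0.020246256631832996 0.00953020378501842 -0.012639395088926485 lip -0.0055621486752703946 0.0026181832682369765 -0.0413726674990469
-180 tilt 123.0 axis in box -0.8395449889508221 0.07428771901806058 mouth -0.02157630621603613 0.0019091943787641567 -0.013831413047694589 lip -0.0038852490108680056 0.00034378894595661397 -0.04164464727549055
```

carry_out --pt "1 -0.5 0 -0.9 0" --pt "1 -1.4 0 -2.6 0" --pt "1 -1.9 0 -3.5 0" --pt "1 -1.9 0 -3.5 0" --pt "1 -1.9 0 -3.5 0" --pt "1 -0.3 -3.7 0.2 0" --pt "1 -0.3 -3.7 0.2 0" --pt "1 -0.3 -3.7 0.2 0" --pt "1 -0.3 -3.7 0.2 0" --pt "1 -0.3 -3.7 0.2 0" --pt "1 -0.3 -3.7 0.2 0" --pt "1 -0.2 -3.7 0.2 0" --pt "1 -0.2 -3.3 0.2 0" --pt "1 0 0 0 0"

```text
time: 18.3
tool_pos: [0.5455, 0.0762, 0.1886]
ee_rot: [-3.123, 0.507, 0.149]
wrist_force: [-0.0, -0.3, -2.2]
width: 0.0613
```

```bash
python3 - <<'E'
from pour import *
o,R=st()
g=o['tool_pos']-R[:,0]*.019; r=g[:2]-bay; print('g',g,'box',bx@r,by@r)
# plan: row list through phi with g targets
wp=[(0,None,None)]
L=np.array([.010,-.012])
phis=[-8.5*i for i in range(1,8)]+[-59.5-4.5*i for i in range(1,27)]+[-180]
R0=R; pc=o['tool_pos'].copy(); ph0=0; rows=[]; Rc=R0.copy()
for ph in phis:
    Rn_,a,m,l=lip(R0,ph)
    lb=np.array([bx@l[:2],by@l[:2]]); 
    if ph>=-60: f=ph/-59.5; tgt=np.array([*(g[:2]+f*((bay+.017*bx-.052*by)-g[:2])),g[2]+f*(.165-g[2])])
    else:
        gb=L-lb; z=max(.122,.165-.011*((-ph-60)/4.5)); tgt=np.array([*(bay+gb[0]*bx+gb[1]*by),z])
    tt=tgt+R0[:,0]*.019
    s=Rc.T@(tt-pc)*100; s=s.round(1); pc=pc+Rc@s/100; rows.append([1,*s.tolist(),round(ph-ph0,1)]); ph0=ph; Rc=Rn_
print(rows[:20]);print(rows[20:])
im,K,P=snap('scene')
a=im[180:360,180:420]
cv2.imwrite('pics/s4c.png',cv2.resize(a,None,fx=3.3,fy=3.3,interpolation=cv2.INTER_CUBIC)[:,:,::-1])
E
```

```text
t 18.3 p [0.5455 0.0762 0.1886] q [-0.109 -0.57   2.286  0.557  0.436  0.948] w 0.0613 F [-0.05 -0.28 -2.22]
xyz axes as rows
 [[ 0.865  0.13  -0.485]
 [ 0.14  -0.99  -0.016]
 [-0.483 -0.054 -0.874]]
g [0.529  0.0737 0.1978] box 0.016417552857212303 -0.05020197068323972
[[1, 0.2, 0.0, 0.4, -8.5], [1, 0.3, 0.0, 0.4, -8.5], [1, 0.2, -0.1, 0.4, -8.5], [1, 0.2, -0.1, 0.4, -8.5], [1, 0.3, -0.2, 0.3, -8.5], [1, 0.2, -0.3, 0.4, -8.5], [1, 0.3, -0.3, 0.2, -8.5], [1, 0.6, -0.7, 0.4, -4.5], [1, 0.6, -0.9, 0.3, -4.5], [1, 0.5, -0.9, 0.2, -4.5], [1, 0.6, -0.9, 0.2, -4.5], [1, 0.1, -0.1, -0.2, -4.5], [1, -0.0, 0.0, -0.2, -4.5], [1, 0.0, 0.0, -0.2, -4.5], [1, 0.0, 0.0, -0.1, -4.5], [1, 0.0, 0.0, -0.2, -4.5], [1, 0.0, 0.1, -0.2, -4.5], [1, -0.0, 0.0, -0.3, -4.5], [1, -0.0, 0.1, -0.2, -4.5], [1, -0.1, 0.0, -0.2, -4.5]]
[[1, -0.0, 0.1, -0.2, -4.5], [1, -0.1, 0.1, -0.1, -4.5], [1, -0.0, 0.0, -0.2, -4.5], [1, -0.1, 0.1, -0.2, -4.5], [1, -0.1, 0.1, -0.1, -4.5], [1, -0.1, 0.1, -0.1, -4.5], [1, -0.0, 0.1, -0.2, -4.5], [1, -0.1, 0.1, -0.1, -4.5], [1, -0.1, 0.0, -0.0, -4.5], [1, -0.0, 0.1, -0.1, -4.5], [1, -0.1, 0.0, -0.0, -4.5], [1, -0.0, 0.1, -0.1, -4.5], [1, -0.1, 0.0, 0.0, -4.5], [1, 0.0, 0.0, -0.0, -3.5]]
```

View pics/s4c.png

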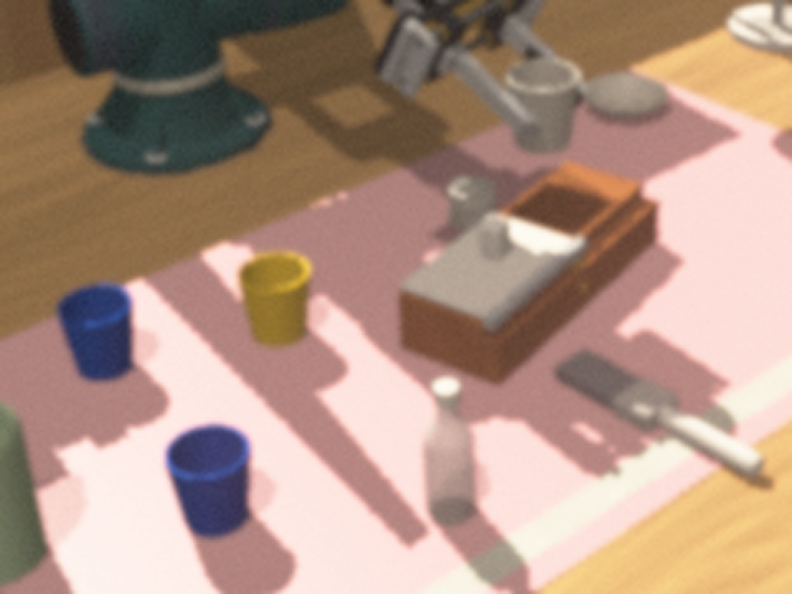

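The crop shows the cup upright in the gripper at (542,105), just above the box, with the bay (575,200) open. Starting the pour: first rows, then a state check before the beads come out.

carry_out --pt "1 0.2 0 0.4 -8.5" --pt "1 0.3 0 0.4 -8.5" --pt "1 0.2 -0.1 0.4 -8.5" --pt "1 0.2 -0.1 0.4 -8.5" --pt "1 0.3 -0.2 0.3 -8.5" --pt "1 0.2 -0.3 0.4 -8.5" --pt "1 0.3 -0.3 0.2 -8.5" --pt "1 0.6 -0.7 0.4 -4.5" --pt "1 0.6 -0.9 0.3 -4.5"

```text
time: 19.25
tool_pos: [0.5515, 0.0694, 0.1362]
ee_rot: [1.961, 0.504, 0.136]
wrist_force: [-0.2, 0.1, -2.2]
width: 0.0614
```

```bash
python3 - <<'E'
from pour import *
o,R=st()
g=o['tool_pos']-R[:,0]*.019; r=g[:2]-bay; print('g',g,'box',bx@r,by@r)
E
```

```text
t 19.25 p [0.5515 0.0694 0.1362] q [-0.118 -0.47   2.349  0.825  0.304 -0.536] w 0.0614 F [-0.2   0.08 -2.17]
xyz axes as rows
 [[ 0.868  0.119 -0.483]
 [ 0.494 -0.316  0.81 ]
 [-0.056 -0.941 -0.333]]
g [0.535  0.0672 0.1453] box 0.020760757579776128 -0.05791586562810362
```

carry_out --pt "1 0.5 -0.9 0.2 -4.5" --pt "1 0.6 -0.9 0.2 -4.5" --pt "1 0.1 -0.1 -0.2 -4.5" --pt "1 0 0 -0.2 -4.5" --pt "1 0 0 -0.2 -4.5" --pt "1 0 0 -0.2 -4.5" --pt "1 0 0 -0.2 -4.5"

```text
time: 19.95
tool_pos: [0.5511, 0.0823, 0.1139]
ee_rot: [1.412, 0.505, 0.136]
wrist_force: [-0.4, 0.4, -1.0]
width: 0.0612
```

```bash
python3 - <<'E'
from pour import *
o,R=st()
g=o['tool_pos']-R[:,0]*.019; r=g[:2]-bay; print('g',g,'box',bx@r,by@r)
E
```

```text
t 19.95 p [0.5511 0.0823 0.1139] q [-0.065 -0.419  2.371  0.932  0.22  -1.178] w 0.0612 F [-0.37  0.39 -0.99]
xyz axes as rows
 [[ 0.867  0.119 -0.484]
 [ 0.452  0.222  0.864]
 [ 0.21  -0.968  0.139]]
g [0.5346 0.0801 0.1231] box 0.023264190669645867 -0.045259519211135246
```

carry_out --pt "1 0 0 -0.5 -4.5" --pt "1 0 0.1 -0.4 -4.5" --pt "1 0 0.1 -0.3 -4.5" --pt "1 0 0.1 -0.2 -4.5" --pt "1 -0.1 0.1 -0.2 -4.5"

```text
time: 20.45
tool_pos: [0.5476, 0.0988, 0.1136]
ee_rot: [1.019, 0.505, 0.137]
wrist_force: [0.4, -0.6, -1.3]
width: 0.0613
```

```bash
python3 - <<'E'
from pour import *
o,R=st()
g=o['tool_pos']-R[:,0]*.019; r=g[:2]-bay; print('g',g,'box',bx@r,by@r)
im,K,P=snap('top','t5.png')
im2,K2,P2=snap('scene','s5.png')
a=cv2.resize(im[200:300,190:310],(480,400),interpolation=cv2.INTER_CUBIC)
b=cv2.resize(im2[180:300,300:420],(320,320),interpolation=cv2.INTER_CUBIC); b=np.vstack([b,np.zeros((80,320,3),np.uint8)])
cv2.imwrite('pics/p5.png',np.hstack([a,b])[:,:,::-1])
E
```

```text
t 20.45 p [0.5476 0.0988 0.1136] q [ 0.002 -0.419  2.371  0.746  0.174 -1.356] w 0.0613 F [ 0.44 -0.63 -1.33]
xyz axes as rows
 [[ 0.867  0.119 -0.484]
 [ 0.337  0.575  0.745]
 [ 0.367 -0.809  0.459]]
g [0.5311 0.0966 0.1228] box 0.023586097899606345 -0.028400943718769008
```

View pics/p5.png

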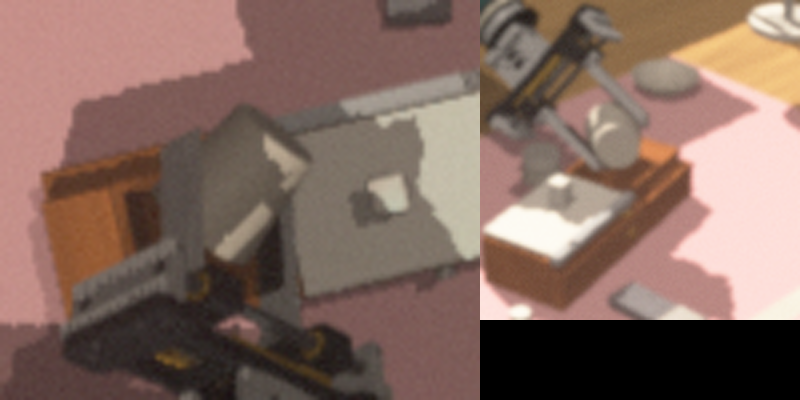

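The picture shows the cup tilted about 100° with its mouth over the bay and no strays. Joint 5 is close to its limit, so I'll turn on without shifting.

carry_out --pt "1 0 0 0 -4.5" --pt "1 0 0 0 -4.5" --pt "1 0 0 0 -4.5" --pt "1 0 0 0 -4.5" --pt "1 0 0 0 0" --pt "1 0 0 0 0" --pt "1 0 0 0 0"

```text
time: 21.25
tool_pos: [0.5476, 0.1001, 0.1148]
ee_rot: [0.709, 0.503, 0.138]
wrist_force: [0.6, 0.7, -0.8]
width: 0.0612
```

```bash
python3 - <<'E'
from pour import *
o,R=st()
g=o['tool_pos']-R[:,0]*.019; r=g[:2]-bay; print('g',g,'box',bx@r,by@r)
F=[]
im,K,P=snap('top','t6.png')
for i in range(4): snap('scene'); F.append(robot.get_obs()['wrist_force'])
print(np.mean(F,0))
h=cv2.cvtColor(im,cv2.COLOR_RGB2HSV); m=cv2.inRange(h,(45,90,30),(85,255,255))
n,_,s,c=cv2.connectedComponentsWithStats(m)
for i in range(1,n):
  if s[i,4]>3 and 190<c[i,0]<460 and 190<c[i,1]<350: print(c[i],s[i,4])
E
```

```text
t 21.25 p [0.5476 0.1001 0.1148] q [ 0.005 -0.421  2.371  0.746  0.173 -1.665] w 0.0612 F [ 0.56  0.66 -0.83]
xyz axes as rows
 [[ 0.868  0.121 -0.482]
 [ 0.206  0.795  0.57 ]
 [ 0.452 -0.595  0.665]]
g [0.5312 0.0978 0.1239] box 0.023924265215064525 -0.02723848532710968
[-0.2279 -0.2587 -1.3622]
[244.0625 269.4375] 64
```

carry_out --pt "1 0 0 0 -5" --pt "1 0 0 0 -5" --pt "1 0 0 0 -5" --pt "1 0 0 0 -5" --pt "1 0 0 0 -5" --pt "1 0 0 0 -5" --pt "1 0 0 0 8" --pt "1 0 0 0 -8" --pt "1 0 0 0 8" --pt "1 0 0 0 -8" --pt "1 0 0 0 0" --pt "1 0 0 0 0"

```text
time: 22.7
tool_pos: [0.5474, 0.1008, 0.1147]
ee_rot: [0.186, 0.503, 0.14]
wrist_force: [0.0, 0.0, -1.4]
width: 0.0613
```

carry_out --pt "1 -0.5 0.8 2.4 0" --pt "1 -1.0 1.0 4.4 0" --pt "1 -1 1.0 4.4 6" --pt "1 -2 0.8 4.0 8" --pt "1 -2 0 0 8" --pt "1 0 0 0 8" --pt "1 0 0 0 8"

```text
time: 23.4
tool_pos: [0.5635, 0.1063, 0.279]
ee_rot: [0.856, 0.501, 0.142]
wrist_force: [-0.8, -0.4, -1.9]
width: 0.0617
```

```bash
python3 - <<'E'
from pour import *
o,R=st()
g=o['tool_pos']-R[:,0]*.019; r=g[:2]-bay; print('g',g,'box',bx@r,by@r)
im,K,P=snap('top','t7.png')
im2,K2,P2=snap('scene','s7.png')
h=cv2.cvtColor(im,cv2.COLOR_RGB2HSV); m=cv2.inRange(h,(45,90,30),(85,255,255))
n,_,s,c=cv2.connectedComponentsWithStats(m)
for i in range(1,n):
  if s[i,4]>3 and 190<c[i,0]<460 and 190<c[i,1]<350: print(c[i],s[i])
a=cv2.resize(im[215:300,195:297],(480,400),interpolation=cv2.INTER_CUBIC)
b=cv2.resize(im2[150:300,270:420],(320,320),interpolation=cv2.INTER_CUBIC); b=np.vstack([b,np.zeros((80,320,3),np.uint8)])
cv2.imwrite('pics/p7.png',np.hstack([a,b])[:,:,::-1])
E
```

```text
t 23.4 p [0.5635 0.1063 0.279 ] q [ 0.024 -0.571  2.106  0.199  0.549 -0.943] w 0.0617 F [-0.81 -0.44 -1.94]
xyz axes as rows
 [[ 0.868  0.124 -0.481]
 [ 0.267  0.7    0.662]
 [ 0.419 -0.703  0.575]]
g [0.547  0.104  0.2881] box 0.0407737873094758 -0.02478721191090269
[255.  258.5] [254 256   3   6  14]
[238.7778 266.2222] [237 265   5   4   9]
[234.4286 274.7619] [230 272   9   6  21]
```

View pics/p7.png

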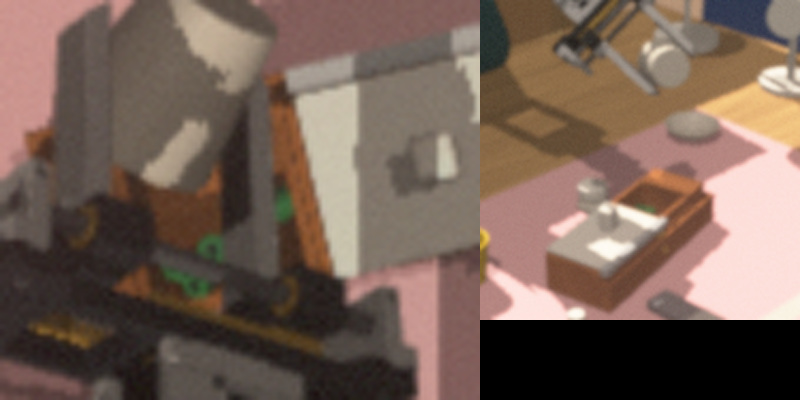

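Both views show beads lying in the bay, at top crop (285,205), (210,245) and (190,280), with the emptied cup held above. I'll turn the cup back upright on the way to the free spot.

```bash
python3 - <<'E'
from pour import *
o,R=st()
R0=Rn.from_euler('xyz',[-3.121,.503,.139]).as_matrix()
ang=np.degrees(np.arctan2(*( (R.T@R0)[[2,1],[1,1]])));print('turn needed',ang)
g=o['tool_pos']-R[:,0]*.019
print(plan(R,np.array([.595,-.213,.12])-g,ang%360,16))
E
```

```text
t 23.5 p [0.5635 0.1063 0.2777] q [ 0.024 -0.569  2.107  0.199  0.548 -0.949] w 0.0614 F [-0.28 -0.32 -1.44]
xyz axes as rows
 [[ 0.867  0.124 -0.482]
 [ 0.265  0.705  0.658]
 [ 0.422 -0.698  0.579]]
turn needed 132.59239594132953
[[0.5, -2.0, 0.9, np.float64(8.29)], [0.5, -1.9, 1.2, np.float64(8.29)], [0.5, -1.7, 1.4, np.float64(8.29)], [0.5, -1.4, 1.7, np.float64(8.29)], [0.5, -1.2, 1.9, np.float64(8.29)], [0.5, -0.9, 2.0, np.float64(8.29)], [0.5, -0.6, 2.1, np.float64(8.29)], [0.5, -0.3, 2.2, np.float64(8.29)], [0.5, 0.0, 2.2, np.float64(8.29)], [0.5, 0.3, 2.2, np.float64(8.29)], [0.5, 0.7, 2.1, np.float64(8.29)], [0.5, 0.9, 2.0, np.float64(8.29)], [0.5, 1.2, 1.8, np.float64(8.29)], [0.5, 1.5, 1.6, np.float64(8.29)], [0.5, 1.7, 1.4, np.float64(8.29)], [0.5, 1.9, 1.1, np.float64(8.29)]]
```

carry_out --pt "1 0.5 -2.0 0.9 8.29" --pt "1 0.5 -1.9 1.2 8.29" --pt "1 0.5 -1.7 1.4 8.29" --pt "1 0.5 -1.4 1.7 8.29" --pt "1 0.5 -1.2 1.9 8.29" --pt "1 0.5 -0.9 2.0 8.29" --pt "1 0.5 -0.6 2.1 8.29" --pt "1 0.5 -0.3 2.2 8.29" --pt "1 0.5 0 2.2 8.29" --pt "1 0.5 0.3 2.2 8.29" --pt "1 0.5 0.7 2.1 8.29" --pt "1 0.5 0.9 2.0 8.29" --pt "1 0.5 1.2 1.8 8.29" --pt "1 0.5 1.5 1.6 8.29" --pt "1 0.5 1.7 1.4 8.29" --pt "1 0.5 1.9 1.1 8.29" --pt "1 0 0 0 0"

```text
time: 25.2
tool_pos: [0.6092, -0.2147, 0.11]
ee_rot: [-3.12, 0.506, 0.139]
wrist_force: [-0.1, -0.6, -0.9]
width: 0.0609
```

```bash
python3 - <<'E'
from pour import *
o,R=st()
g=o['tool_pos']-R[:,0]*.019;print('g',g, (R.T@(np.array([.595,-.213,.043])-g)*100).round(2))
im,K,P=snap('top','t8.png'); im2,K2,P2=snap('scene','s8.png')
h=cv2.cvtColor(im,cv2.COLOR_RGB2HSV); m=cv2.inRange(h,(45,80,30),(85,255,255))
n,_,s,c=cv2.connectedComponentsWithStats(m)
for i in range(1,n):
  if s[i,4]>3 and 190<c[i,0]<460 and 190<c[i,1]<350: print(c[i],s[i],onz(K,P,c[i],.02)[:2]-bay)
a=cv2.resize(im[225:295,200:280],(400,350),interpolation=cv2.INTER_CUBIC)
b=cv2.resize(im2[190:320,190:320],(350,350),interpolation=cv2.INTER_CUBIC)
cv2.imwrite('pics/p8.png',np.hstack([a,b])[:,:,::-1])
E
```

```text
t 25.2 p [ 0.6092 -0.2147  0.11  ] q [-0.842 -0.001  2.056  1.299  0.855 -0.203] w 0.0609 F [-0.05 -0.63 -0.87]
xyz axes as rows
 [[ 0.866  0.121 -0.485]
 [ 0.128 -0.992 -0.019]
 [-0.483 -0.046 -0.875]]
g [ 0.5928 -0.217   0.1192] [ 3.94 -0.22  6.54]
[250.3673 258.8367] [244 256  13   7  49] [ 0.0054 -0.0157]
[239.6  267.76] [237 265   6   6  25] [-0.0161  0.0093]
[234.25   272.7708] [230 269  11   9  48] [-0.0281  0.0216]
[246.2083 272.25  ] [244 270   6   6  24] [-0.0265 -0.0066]
[436.375 335.875] [434 334   5   5   8] [-0.1697 -0.4576]
[432.4 339.2] [432 338   2   3   5] [-0.1776 -0.4482]
[434.4 342.6] [434 341   2   4   5] [-0.1855 -0.4529]
[441.     341.1818] [437 340   9   3  11] [-0.182  -0.4685]
[426.5 343.5] [426 343   2   2   4] [-0.1878 -0.4343]
[429.8 343.4] [429 342   3   3   5] [-0.1875 -0.4421]
[427.4286 347.4286] [424 345   7   7  14] [-0.1969 -0.4365]
[456.8333 348.1667] [456 347   3   3   6] [-0.1977 -0.5058]
```

View pics/p8.png

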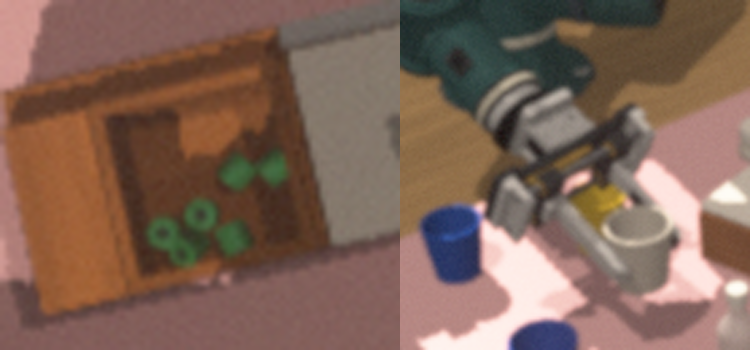

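The left crop shows all six beads in the bay: (238,170), (272,168), (200,213), (163,232), (183,252) and (235,238). The cup is upright in the jaws at right (640,245). Setting it down.

carry_out --pt "1 1.5 -0.1 2.6 0" --pt "1 1.5 -0.1 2.5 0" --pt "1 0.7 0 1.1 0" --pt "1 0.3 0 0.5 0" --pt "1 0 0 0 0" --pt "1 0 0 0 0"

```text
time: 25.9
tool_pos: [0.6122, -0.2083, 0.0355]
ee_rot: [-3.123, 0.502, 0.141]
wrist_force: [0.2, -0.1, -0.8]
width: 0.0614
```

```bash
python3 - <<'E'
from pour import *
o,R=st()
g=o['tool_pos']-R[:,0]*.019;print('g',g)
E
```

```text
t 25.9 p [ 0.6122 -0.2083  0.0355] q [-0.828  0.152  2.098  1.484  0.812 -0.467] w 0.0614 F [ 0.22 -0.12 -0.8 ]
xyz axes as rows
 [[ 0.868  0.124 -0.481]
 [ 0.132 -0.991 -0.017]
 [-0.479 -0.049 -0.877]]
g [ 0.5957 -0.2106  0.0446]
```

carry_out --pt "1 0.1 0 0.2 0" --pt "1 0.1 0 0.15 0" --pt "1 0 0 0 0" --pt "0 0 0 0 0" --pt "0 0 0 0 0" --pt "0 0 0 0 0" --pt "0 0 0 0 0" --pt "0 0 0 0 0" --pt "0 0 0 0 0"

```text
time: 26.8
tool_pos: [0.6116, -0.2081, 0.03]
ee_rot: [-3.12, 0.503, 0.142]
wrist_force: [0.3, -0.4, -1.0]
width: 0.094
```

```bash
python3 - <<'E'
from pour import *
o,R=st()
g=o['tool_pos']-R[:,0]*.019;print('g',g)
# knob pre-grasp
T=np.load('pics/t8.png.npz')
im=T['im'];K,P=T['K'],T['P']
k=onz(K,P,(288,248.5),.101);print('knob est',k, (k[:2]-bay)@bx,(k[:2]-bay)@by)
k[2]=.088
for b in(.0,.08): print(b,(R.T@(k-b*R[:,0]-g)*100).round(1))
print(R.T@np.array([0,0,1]))
E
```

```text
t 26.8 p [ 0.6116 -0.2081  0.03  ] q [-0.828  0.163  2.1    1.494  0.811 -0.481] w 0.094 F [ 0.29 -0.42 -0.99]
xyz axes as rows
 [[ 0.867  0.124 -0.482]
 [ 0.131 -0.991 -0.019]
 [-0.48  -0.047 -0.876]]
g [ 0.5952 -0.2104  0.0392]
knob est [0.529  0.0103 0.101 ] 0.002045724981762056 -0.11199307844624937
0.0 [ -5.4 -22.8  -2.1]
0.08 [-13.4 -22.8  -2.1]
[-0.4822 -0.0189 -0.8758]
```

carry_out --pt "0 -0.5 0 -0.9 0" --pt "0 -1.4 0 -2.6 0" --pt "0 -1.9 0 -3.5 0" --pt "0 -1.9 0 -3.5 0" --pt "0 -1.9 0 -3.5 0" --pt "0 -2.9 -3.0 -2.4 0" --pt "0 -2.9 -3.0 -2.4 0" --pt "0 -2.9 -3.0 -1.4 0" --pt "0 -2.9 -3.5 -0.4 0" --pt "0 -2.9 -3.5 0.4 0" --pt "0 -2.9 -3.5 0.4 0" --pt "0 -2.9 -3.0 0.4 0" --pt "0 0 0 0 0"

```text
time: 28.1
tool_pos: [0.4858, -0.036, 0.3451]
ee_rot: [-3.105, 0.525, 0.179]
wrist_force: [0.5, -0.1, 0.2]
width: 0.0944
```

```bash
python3 - <<'E'
from pour import *
st()
T=np.load('pics/t3.png.npz')
im,K,P=snap('scene','s9.png')
for z in(0,.066): print(proj(K,P,[.5952,-.2104,z]))
im2,K2,P2=snap('top','t9.png');print(proj(K2,P2,[.5952,-.2104,.066]))
for n,i,u in(('s',im,proj(K,P,[.5952,-.2104,.033])),('t',im2,proj(K2,P2,[.5952,-.2104,.066]))):
    x,y=u.astype(int); c=i[y-40:y+40,x-40:x+40].copy(); h=cv2.cvtColor(c,cv2.COLOR_RGB2HSV)
    m=cv2.inRange(h,(0,0,70),(50,70,255)); m=cv2.morphologyEx(m,cv2.MORPH_OPEN,np.ones((3,3)))
    n_,_,s,cc=cv2.connectedComponentsWithStats(m); 
    for k in range(1,n_):
        if s[k,4]>60: print(n,s[k],cc[k]+[x-40,y-40])
E
```

```text
t 28.1 p [ 0.4858 -0.036   0.3451] q [-0.724 -0.757  2.047  0.823  1.185  0.656] w 0.0944 F [ 0.5  -0.11  0.22]
xyz axes as rows
 [[ 0.852  0.154 -0.501]
 [ 0.16  -0.987 -0.031]
 [-0.499 -0.053 -0.865]]
[285.119 317.305]
[283.4204 297.5463]
[385.7117 221.7634]
s [   0    0   53   80 2345] [274.7825 309.1254]
s [ 60   0  20   8 103] [315.8544 269.5146]
s [ 62  26  18  47 703] [314.9061 317.3357]
t [ 21   0  17   8 107] [373.6822 183.8972]
t [ 27  28  30  29 623] [385.7929 223.1316]
t [42 66 12 14 99] [391.8182 253.5758]
```

carry_out --pt "0 0 -4.6 0 0" --pt "0 0 -4.6 0 0" --pt "0 0 -3.0 2.0 0" --pt "0 -2 0 4 0" --pt "0 -2 0 4 0" --pt "0 -2 0 4 0" --pt "0 0 0 0 0"

```text
time: 28.9
tool_pos: [0.4895, 0.0614, 0.2577]
ee_rot: [-3.08, 0.615, 0.212]
wrist_force: [0.2, -0.2, -0.2]
width: 0.0937
```

```bash
python3 -c "
from h import *
st()"
```

```text
t 28.9 p [0.4895 0.0614 0.2577] q [-0.268 -0.755  2.165  0.503  0.898  1.01 ] w 0.0937 F [ 0.16 -0.17 -0.17]
xyz axes as rows
 [[ 0.798  0.172 -0.577]
 [ 0.176 -0.983 -0.05 ]
 [-0.576 -0.061 -0.815]]
```

carry_out --pt "0 -3.8 -0.8 2.9 0" --pt "0 -3.8 -0.8 2.9 0" --pt "0 -3.8 -0.8 2.9 0" --pt "0 -3.6 -0.8 3.0 0" --pt "0 -3.6 -0.8 3.0 0" --pt "0 -3.6 -0.8 3.0 0" --pt "0 -3.6 -0.8 3.0 0" --pt "0 -3.6 -0.8 3.0 0"

```text
time: 29.7
tool_pos: [0.4184, -0.0011, 0.2769]
ee_rot: [-2.98, 0.781, 0.372]
wrist_force: [0.0, 1.1, 0.1]
width: 0.094
```

```bash
python3 -c "
from h import *
st()"
```

```text
t 29.7 p [ 0.4184 -0.0011  0.2769] q [-0.733 -0.756  2.041  0.693  1.463  0.693] w 0.094 F [0.04 1.13 0.15]
xyz axes as rows
 [[ 0.662  0.258 -0.704]
 [ 0.253 -0.961 -0.114]
 [-0.706 -0.103 -0.701]]
```

carry_out --pt "0 1.1 -4.3 -0.5 0" --pt "0 1.1 -4.3 -0.5 0" --pt "0 1.1 -4.3 -0.5 0" --pt "0 0.9 -4.3 -0.5 0" --pt "0 -3.4 -0.8 3.4 0" --pt "0 -3.4 -0.8 3.4 0" --pt "0 -3.4 -0.8 3.4 0" --pt "0 -3.4 -0.8 3.4 0"

```text
time: 30.5
tool_pos: [0.3525, 0.2065, 0.316]
ee_rot: [-2.992, 0.899, 0.349]
wrist_force: [-0.3, 1.0, 0.0]
width: 0.0941
```

```bash
python3 -c "
from h import *
st()"
```

```text
t 30.5 p [0.3525 0.2065 0.316 ] q [ 0.439 -0.756  1.908 -0.058  1.32   1.805] w 0.0941 F [-0.29  0.99  0.01]
xyz axes as rows
 [[ 0.585  0.213 -0.783]
 [ 0.229 -0.969 -0.093]
 [-0.778 -0.125 -0.615]]
```

```bash
python3 - <<'E'
from h import *
o,R=st()
g=o['tool_pos']-R[:,0]*.019
k=np.array([.529,.0105,.096]); k2=k+[0,0,.09]
for n,d in(('to above',k2-g),('down',k-k2)): print(n,(R.T@d*100).round(2))
E
```

```text
t 30.5 p [0.3525 0.2065 0.316 ] q [ 0.439 -0.756  1.908 -0.058  1.32   1.805] w 0.0941 F [-0.29  0.99  0.01]
xyz axes as rows
 [[ 0.585  0.213 -0.783]
 [ 0.229 -0.969 -0.093]
 [-0.778 -0.125 -0.615]]
to above [18.22 24.23 -3.29]
down [7.05 0.83 5.54]
```

carry_out --pt "0 2.6 3.4 -0.5 0" --pt "0 2.6 3.4 -0.5 0" --pt "0 2.6 3.4 -0.5 0" --pt "0 2.6 3.5 -0.5 0" --pt "0 2.6 3.5 -0.5 0" --pt "0 2.6 3.5 -0.4 0" --pt "0 2.6 3.5 -0.4 0" --pt "0 0 0 0 0"

```text
time: 31.3
tool_pos: [0.5413, 0.0121, 0.1655]
ee_rot: [-2.986, 0.907, 0.352]
wrist_force: [-0.9, 0.6, -0.2]
width: 0.0939
```

```bash
python3 - <<'E'
from h import *
o,R=st()
g=o['tool_pos']-R[:,0]*.019
k=np.array([.529,.0105,.096])
print('g',g,(R.T@(k-g)*100).round(2))
im,K,P=snap('wrist','w10.png'); print('knob top proj',proj(K,P,[.529,.0105,.101]))
E
```

```text
t 31.3 p [0.5413 0.0121 0.1655] q [-0.348 -0.347  1.983  0.484  1.021  0.874] w 0.0939 F [-0.91  0.6  -0.24]
xyz axes as rows
 [[ 0.579  0.212 -0.787]
 [ 0.225 -0.97  -0.096]
 [-0.784 -0.122 -0.609]]
g [0.5303 0.008  0.1805] [6.63 0.54 5.22]
knob top proj [327.8938 334.1928]
```

View pics/w10.png

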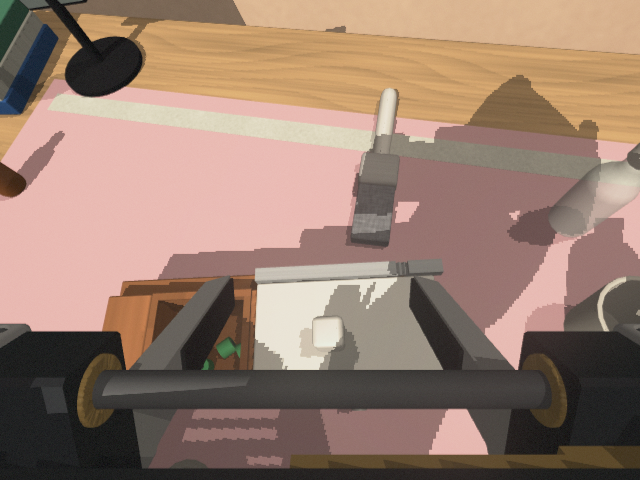

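The wrist view shows the knob top at (327,332), against a projection of (328,334), centred between the jaws. The cup stands upright at right (615,310). Descending and closing.

carry_out --pt "0 2.6 0.2 2.1 0" --pt "0 2.6 0.2 2.1 0" --pt "0 1.4 0.1 1.0 0" --pt "0 0 0 0 0" --pt "1 0 0 0 0" --pt "1 0 0 0 0" --pt "1 0 0 0 0" --pt "1 0 0 0 0" --pt "1 0 0 0 0" --pt "1 0 0 0 0" --pt "1 0 0 0 0" --pt "1 0 0 0 0"

```text
time: 32.55
tool_pos: [0.54, 0.0182, 0.0864]
ee_rot: [-2.993, 0.9, 0.352]
wrist_force: [-0.0, 0.2, 0.3]
width: 0.0331
```

```bash
python3 - <<'E'
from pour import *
o,R=st()
g=o['tool_pos']-R[:,0]*.019;r=g[:2]-bay
print('g',g,'box',bx@r,by@r); d=R.T@np.array([*by,0]);print('by in tool',d)
E
```

```text
t 32.55 p [0.54   0.0182 0.0864] q [-0.335 -0.277  2.103  0.555  0.847  0.759] w 0.0331 F [-0.02  0.16  0.33]
xyz axes as rows
 [[ 0.584  0.214 -0.783]
 [ 0.232 -0.968 -0.092]
 [-0.778 -0.128 -0.615]]
g [0.5289 0.0142 0.1012] box 0.0028350749162358545 -0.10817251212100219
by in tool [ 0.077  -0.9957  0.0513]
```

carry_out --pt "0.6 0.2 0 0.2 0" --pt "0.6 0.2 0 0.1 0" --pt "1 0 0 0 0" --pt "1 0 0 0 0" --pt "1 0 0 0 0" --pt "1 0 0 0 0" --pt "1 0 0 0 0" --pt "1 0 0 0 0"

```text
time: 33.35
tool_pos: [0.5397, 0.0185, 0.0805]
ee_rot: [-2.994, 0.901, 0.351]
wrist_force: [5.0, -1.0, -8.4]
width: 0.0228
```

```bash
python3 - <<'E'
from pour import *
o,R=st()
g=o['tool_pos']-R[:,0]*.019;r=g[:2]-bay
print('g',g,'box',bx@r,by@r); d=R.T@np.array([*by,0]);print('by in tool',d)
im,K,P=snap('top','t11.png'); F=[]
for i in range(3): snap('scene'); F.append(robot.get_obs()['wrist_force'])
print(np.mean(F,0))
E
```

```text
t 33.35 p [0.5397 0.0185 0.0805] q [-0.334 -0.27   2.11   0.559  0.834  0.751] w 0.0228 F [ 4.99 -0.97 -8.44]
xyz axes as rows
 [[ 0.583  0.214 -0.784]
 [ 0.232 -0.968 -0.092]
 [-0.779 -0.128 -0.614]]
g [0.5286 0.0144 0.0954] box 0.002582090255122852 -0.10786645285851475
by in tool [ 0.0764 -0.9958  0.0509]
[ 5.4817 -1.3373 -7.5365]
```

carry_out --pt "1 0.03 -0.4 0.02 0" --pt "1 0.06 -0.8 0.04 0" --pt "1 0.08 -1.0 0.05 0" --pt "1 0.08 -1.0 0.05 0" --pt "1 0.08 -1.0 0.05 0" --pt "1 0.08 -1.0 0.05 0" --pt "1 0.08 -1.0 0.05 0" --pt "1 0.08 -1.0 0.05 0" --pt "1 0.06 -0.8 0.04 0" --pt "1 0.06 -0.8 0.04 0" --pt "1 0 0 0 0" --pt "1 0 0 0 0"

```text
time: 34.75
tool_pos: [0.5175, 0.1063, 0.0804]
ee_rot: [-2.988, 0.905, 0.36]
wrist_force: [-13.3, -1.0, 4.6]
width: 0.023
```

```bash
cat > fb.py <<'E'
from pour import *
o,R=st(); F=[];p=[]
for i in range(4): snap('top'); q=robot.get_obs(); F.append(q['wrist_force']);p.append(q['tool_pos'])
F=np.mean(F,0);p=np.mean(p,0); g=p-R[:,0]*.019;r=g[:2]-bay
print('box',bx@r,by@r,g[2],'F bx,by,z',bx@F[:2],by@F[:2],F[2])
E
python3 fb.py
```

```text
t 34.75 p [0.5175 0.1063 0.0804] q [-0.085 -0.338  2.156  0.402  0.747  1.064] w 0.023 F [-13.3   -0.98   4.64]
xyz axes as rows
 [[ 0.578  0.218 -0.786]
 [ 0.235 -0.967 -0.095]
 [-0.781 -0.13  -0.611]]
box 0.0008723423123002138 -0.017331626033350967 0.09529417689448004 F bx,by,z -12.21350631801809 1.7014515235083185 5.554923528174276
```

carry_out --pt "1 -0.01 -0.2 0.03 0" --pt "1 -0.01 -0.2 0.03 0" --pt "1 -0.01 -0.2 0.03 0" --pt "1 -0.01 -0.2 0.03 0" --pt "1 -0.01 -0.2 0.03 0" --pt "1 0 0 0 0" --pt "1 0 0 0 0"

```text
time: 35.65
tool_pos: [0.5153, 0.1142, 0.0805]
ee_rot: [-2.992, 0.903, 0.353]
wrist_force: [0.5, -2.5, -6.0]
width: 0.023
```

```bash
python3 fb.py
```

```text
t 35.65 p [0.5153 0.1142 0.0805] q [-0.057 -0.344  2.161  0.377  0.734  1.105] w 0.023 F [ 0.46 -2.48 -5.96]
xyz axes as rows
 [[ 0.581  0.214 -0.785]
 [ 0.233 -0.968 -0.092]
 [-0.78  -0.129 -0.613]]
box 0.0005167033097429577 -0.009100853247878076 0.0954305306447914 F bx,by,z -0.9760427724342672 -3.3178153461920687 -6.450445080369663
```

carry_out --pt "1 0.01 -0.1 0.01 0" --pt "1 0.01 -0.1 0.01 0" --pt "1 0 0 0 0"

```text
time: 36.15
tool_pos: [0.5148, 0.1161, 0.0805]
ee_rot: [-2.992, 0.903, 0.353]
wrist_force: [-2.1, -3.6, -6.1]
width: 0.0231
```

```bash
python3 fb.py|tail -1
```

```text
box 0.0005228892199056589 -0.007024084807487544 0.09543527259682572 F bx,by,z -3.397876145688592 -3.5426624716919846 -6.58079808766172
```

carry_out --pt "1 0.01 -0.1 0.01 0" --pt "1 0.01 -0.1 0.01 0" --pt "1 0 0 0 0"

```text
time: 36.65
tool_pos: [0.5144, 0.1181, 0.0805]
ee_rot: [-2.992, 0.902, 0.353]
wrist_force: [-3.4, -4.2, -5.4]
width: 0.0227
```

```bash
python3 fb.py|tail -1
```

```text
box 0.000481580740892247 -0.004936648629077274 0.0954199330816332 F bx,by,z -4.507027324273118 -3.16098700875571 -5.848483117897103
```

carry_out --pt "1 0.01 -0.1 0.01 0" --pt "1 0 0 0 0"

```text
time: 37.05
tool_pos: [0.514, 0.1196, 0.0805]
ee_rot: [-2.99, 0.902, 0.355]
wrist_force: [-4.4, -2.8, -6.2]
width: 0.0229
```

```bash
python3 fb.py|tail -1
```

```text
box 0.0004568332614378315 -0.003524412436910924 0.09541089611087271 F bx,by,z -5.181753870738003 -1.4429654013852942 -5.885050401037718
```

By-force changed from −3.5 to −1.4 N, so the notch has started to pull. I'll continue in 1 mm steps.

carry_out --pt "1 0.0 -0.1 0.015 0" --pt "1 0 0 0 0"

```text
time: 37.45
tool_pos: [0.5137, 0.1208, 0.0805]
ee_rot: [-2.989, 0.902, 0.356]
wrist_force: [-4.0, -0.1, -7.2]
width: 0.0231
```

```bash
python3 fb.py|tail -1
```

```text
box 0.00043326334120261177 -0.0022717630334113128 0.09542781832901052 F bx,by,z -4.4481414658865 1.3966009713963072 -6.6458798555726615
```

carry_out --pt "1 0.0 -0.1 0.015 0" --pt "1 0 0 0 0"

```text
time: 37.85
tool_pos: [0.5135, 0.1216, 0.0806]
ee_rot: [-2.99, 0.902, 0.355]
wrist_force: [-4.9, 0.1, -9.1]
width: 0.0229
```

```bash
python3 fb.py|tail -1
```

```text
box 0.0004139241397434085 -0.0014888443901033476 0.09544909501476392 F bx,by,z -3.88826188834662 2.509317737057325 -8.574940478526266
```

carry_out --pt "1 0.0 -0.1 0.015 0" --pt "1 0 0 0 0"

```text
time: 38.25
tool_pos: [0.5133, 0.1222, 0.0806]
ee_rot: [-2.991, 0.902, 0.354]
wrist_force: [-4.0, 0.3, -9.9]
width: 0.0233
```

```bash
python3 fb.py|tail -1
```

```text
box 0.0003926966591373636 -0.0008720582708243011 0.09547485888850722 F bx,by,z -3.339468938555398 1.4910523782656608 -11.132804489381186
```

carry_out --pt "1 0.04 -0.1 0.04 0" --pt "1 0 0 0 0"

```text
time: 38.65
tool_pos: [0.5132, 0.1231, 0.0806]
ee_rot: [-2.992, 0.901, 0.353]
wrist_force: [-6.9, 0.5, -10.1]
width: 0.023
```

```bash
python3 fb.py|tail -1
```

```text
box 0.00042928393844574 1.4315620284881253e-05 0.09547930004319592 F bx,by,z -6.561385772501545 1.5713422945502156 -9.76117960010277
```

carry_out --pt "1 0.02 -0.1 0.02 0" --pt "1 0 0 0 0"

```text
time: 39.05
tool_pos: [0.5131, 0.1234, 0.0805]
ee_rot: [-2.995, 0.901, 0.351]
wrist_force: [-7.7, -2.6, -7.7]
width: 0.0233
```

```bash
python3 fb.py|tail -1
```

```text
box 0.00044516277833381876 0.0003275091437243479 0.09545327561142036 F bx,by,z -8.348891234310562 -1.172065474790481 -8.607164825238787
```

carry_out --pt "1 0.0 -0.06 0.03 0" --pt "1 0 0 0 0" --pt "1 0 0 0 0"

```text
time: 39.55
tool_pos: [0.5131, 0.1234, 0.0806]
ee_rot: [-2.996, 0.901, 0.349]
wrist_force: [-7.1, -3.2, -9.5]
width: 0.0226
```

```bash
python3 fb.py|tail -1; python3 - <<'E'
from h import *
# knob by wide view: top and scene snapshots, cover plate edge vs box end
im,K,P=snap('top','t12.png'); im2,K2,P2=snap('scene','s12.png')
a=cv2.resize(im[215:290,195:320],(500,300),interpolation=cv2.INTER_CUBIC)
b=cv2.resize(im2[200:320,200:380],(500,300)[::1] if 0 else (300,300),interpolation=cv2.INTER_CUBIC)
cv2.imwrite('pics/p12.png',np.hstack([a,b])[:,:,::-1])
E
```

```text
box 0.00042661883594149704 0.00041659878313359146 0.0954585962974341 F bx,by,z -7.329652380631596 -2.4658349387761547 -8.867395551054159
```

The tool now advances only 0.1 mm for a 0.6 mm command, and the side force is back near its sliding value. The ball is therefore seated in the notch with the grip still closed. I'll check the cup numerically and hand in.

```bash
python3 - <<'E'
from h import *
T=np.load('pics/t12.png.npz');im2,K2,P2=T['im'],T['K'],T['P']
x,y=386,222; c=im2[y-25:y+25,x-25:x+25]; h=cv2.cvtColor(c,cv2.COLOR_RGB2HSV)
m=cv2.morphologyEx(cv2.inRange(h,(0,0,70),(50,70,255)),cv2.MORPH_OPEN,np.ones((3,3)))
n,_,s,cc=cv2.connectedComponentsWithStats(m)
for k in range(1,n):
    if s[k,4]>100: print('cup',s[k],cc[k]+[x-25,y-25])
g=cv2.inRange(cv2.cvtColor(im2,cv2.COLOR_RGB2HSV)[225:300,195:320],(45,80,30),(85,255,255)); print('green left visible',int((g>0).sum()))
st(); robot.close_job(); print('handed in')
E
```

```text
cup [ 11  12  33  28 660] [386.3833 223.0152]
green left visible 0
t 39.85 p [0.5131 0.1234 0.0806] q [-0.025 -0.348  2.165  0.351  0.72   1.15 ] w 0.0226 F [-5.7  -4.3  -8.72]
xyz axes as rows
 [[ 0.584  0.212 -0.784]
 [ 0.231 -0.969 -0.09 ]
 [-0.778 -0.129 -0.615]]
the job is handed in; nothing more can be done
handed in
```

I handed the job in at 39.85 s of simulated time. The six beads are in the bay, the cup stands upright on the desk, and the cover is in its notch with the fingers still gripping the knob. No verdict is reported, so this rests on my own checks.

- **How I poured:** The moves only allow a turn about the tool's own axis. I tilted the tool by pressing it against the reach limit, gripped the cup at about 60°, and poured with about 175° of turn. I first moved the cup to a clear spot for a lower grip, then set it back down there.
- **Beads:** A top picture taken after the pour shows all six in the bay. At the end no green shows around the box, though the fingers and cover hide the bay itself.
- **Cup:** The top view before hand-in shows it round and within about 1 pixel of where I expected. The wrist picture over the knob also shows it upright.
- **Cover:** The side force went from −3.5 N to +2.5 N as the notch pulled the cover in, then back to −2.5 N. After that the tool moved only 0.1 mm for a 0.6 mm command. My position estimate puts the knob about 0.4 mm from the notch, good to roughly 2 mm.
- **Grip:** The opening was 22.6 mm on the 22 mm knob.

Four things did not go cleanly:
- A wrist joint hit its limit early on and cost a detour.
- The rail's direction came out nearer 0.25 rad than the 0.228 I first measured, which gave about 12 N of side load until I corrected it.
- The jaws sit about 5° out of line with the knob, leaving about 11 N of steady load.
- I had used all 12 pictures, so the last look at the cover was by numbers only.

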